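# Gauge the round bars on both sides

## Robot

A 7-joint arm with a two-finger parallel gripper is mounted at the origin on the work surface. World frame = base frame: x ahead of the robot, y to its left, z up, the work surface at z = 0. Lengths are in m, angles in rad, forces in N, time in s.
With the tool pointing down it reaches from about 0.4 to 0.85 m from the base axis. Payload 10.4 kg.
Tool frame: the origin (TCP) lies at the very end of the fingers, on their centre line; the grasp point (between the pads) lies 19 mm behind it; z points along the fingers, y is the line along which they close (so a half turn about z gives the same grasp; the last joint's range is limited). The gripper opens to 85 mm and grips with 20 to 120 N. Pads are 22 mm wide; open, the fingers measure 114 mm over their backs; the gripper's body (76 mm by 85 mm) begins 54 mm behind the grasp point. The pads swing forward as they close: fully open they stand 13 mm farther back than shut.
Start: joints at [1.213, 0.332, -0.065, 1.46, 0.022, 1.35, -0.088], TCP at [0.205, -0.59, 0.231] pointing down, gripper open.
Joint ranges: [-2.6, 2.6], [-0.5, 2.12], [-1.47, 1.34], [0.16, 2.42], [-1.27, 4.41], [0.06, 2.06], [-2.6, 2.6]. Speed limits (rad/s): [2.22, 2.22, 2.79, 2.79, 3.14, 3.14, 3.14].

## Interface

Orientations are given as a unit quaternion [x, y, z, w].
In Python, from workcell import * gives the robot as it stands. The module is installed in compiled form; this text tells all that it offers.
- The arm moves only by the tool carry_out, never from a script. Its argument "motion" is a list of rows, each an object with "xyz": the shift along the tool's x, y, z in m, a list of three; "angular": the turn, a rotation vector about the tool's x, y, z in degrees, a list of three. A call has 1 to 12 rows; each row is the pose to reach, as a shift and turn from the pose commanded when the call began, along the tool's axes at that moment; what a row does not reach only later rows make up. A row lasts 1/10 s, in which the tool goes at most 50 mm and 8.59 degrees, less where a joint would pass 70% of its speed; a pose out of reach is approached as far as the arm can. A call with a gripper value outside its range is refused whole. "hand" is the opening, from 0 (shut) to 1 (fully open), set as the call begins (left out, the last holds). The fingers move at their own pace and stop on an object; "grip_force" is the grip in N (left out, the last holds). Time passes only in rows, so rows that repeat a pose let the fingers close. It gives the time, the measured TCP pose, the force, the opening and the grip force at its end, in the units of the state.
- get_obs(): the state, without advancing time (a new reading comes with each control period).
- camera(name): name is "scene" or "side" or "wrist"; returns a dict with "img" (420x560x3 uint8, red, green, blue), "fx", "fy", "cx", "cy" (pixels), "extrinsics" (4x4, takes a point from camera to world coordinates). Camera axes: x right, y up, looking along -z (the intrinsics and any distortion apply to the point x, -y, -z); pixel columns grow to the right and rows downward; lengths in m; the calibration is good to about 2 mm. A picture is of the moment at which its call begins. There is no depth.
- hand_in(): hands the job in; it is judged then, once.
The state is a dict: "clock": time; "joint_pos": joint angles; "joint_velocities": joint speeds; "tau": joint torques, N m; "position": TCP position; "ee_rot": TCP orientation; "ft_force": force on the tool from outside, world axes, zero at the start; "torque": the same for the moment, N m; "grip_width": opening from 0.0 (shut) to 1.0 (fully open); "grasp_force": force on a finger pad.
Only numpy, scipy, OpenCV 4.12 (cv2) and the standard library are available. Lean on these libraries where they do the work, as an engineer would, in place of code of your own. Each camera call takes 0.05 s, during which the arm holds its last target. There are 200 camera calls.

## Task

Check the round wooden bars in the bridge gauge, one bar at a time: yellow-banded first, then green, then black (one of them may be missing). Roll each bar on the bench until its red line is on top and slide it endways under the gauge's crossbar until about half of it is through, holding it there a moment; then take it out, roll it half a turn so that the blue line is on top, and slide it through halfway again in the same way. At the end all bars must lie flat on the floor of the green tray, side by side, let go and at rest, and the two steel planes and the plane iron beyond the gauge must not be disturbed.

Things in the scene. Friction and masses are not known exactly. Their poses are not given: they have to be found in the camera images.
- bar_yellow: pale round wooden bar, 180 mm long, 36 mm thick, 0.14 kg, a yellow band near each end, a red line along one side, a blue line along the other side. Origin in its middle, on the axis; x along the bar (ends alike), z out through the red line. Starts at the left of the bench along world y (about), red not on top. Rolls without slipping (57 mm = half a turn), soon stops. May be absent
- bar_green: pale round wooden bar, 180 mm long, 36 mm thick, 0.14 kg, a green band near each end, a red line along one side, a blue line along the other side. Origin in its middle, on the axis; x along the bar (ends alike), z out through the red line. Starts at the left of the bench along world y (about), red not on top. Rolls without slipping (57 mm = half a turn), soon stops. May be absent
- bar_black: pale round wooden bar, 180 mm long, 36 mm thick, 0.14 kg, a black band near each end, a red line along one side, a blue line along the other side. Origin in its middle, on the axis; x along the bar (ends alike), z out through the red line. Starts at the left of the bench along world y (about), red not on top. Rolls without slipping (57 mm = half a turn), soon stops. May be absent
- gauge: fixed bridge at the back middle: yellow crossbar on two steel posts. Origin on the bench under the crossbar's middle; bars go through along its y (within 9 degrees of world y), from either side. Opening 58 mm wide (x), 42 high; posts and crossbar 24 mm thick (y), top 56 mm high; foot plates outside the opening, 6 mm high, reach 30 mm either way in y and 59 mm in x
- tray_in (a point): centre of the inner floor of the fixed green tray at the right; axes are the tray's. Inside 224 mm (x) by 230 mm (y); floor 6 mm above the bench, rim 26 mm. Bars fit side by side along its y. The bench between the bars and the tray, in front of the gauge (about world x 0.41 to 0.57, y -0.08 to 0.12), is clear for rolling
- plane_smoother: smoothing plane with dark steel body and dark wooden knob and handle, 220 x 62 mm, 80 mm high, 1.4 kg; origin under its centre. Bystander, at the far left of the bench; leave it alone
- plane_block: small plane with dark steel body and reddish knob and handle, 160 x 52 mm, 80 mm high, 1.4 kg; origin under its centre. Bystander, far right, beyond the tray; leave it alone
- iron_1: loose steel plane iron lying flat, 130 x 55 x 5 mm with a brass screw; origin under its centre. Bystander, beyond the gauge; leave it alone

How it is judged:
On the way, in this order (a step that is already met when the one before it is completed fails the run):
1. The yellow-banded bar lies under the gauge's crossbar, about half through, with its red line on top (within 23 degrees) (x of bar_yellow in the frame of gauge between -0.016 and 0.016 m and y of bar_yellow in the frame of gauge between -0.055 and 0.055 m and z of bar_yellow in the frame of gauge below 0.028 m and angle between the x axis of bar_yellow and the y axis of gauge, either way round below 0.3 rad and angle between bar_yellow's own z axis and vertical below 0.4 rad), for 0.2 s.
2. The yellow-banded bar lies under the gauge's crossbar, about half through, with its blue line on top (within 23 degrees) (x of bar_yellow in the frame of gauge between -0.016 and 0.016 m and y of bar_yellow in the frame of gauge between -0.055 and 0.055 m and z of bar_yellow in the frame of gauge below 0.028 m and angle between the x axis of bar_yellow and the y axis of gauge, either way round below 0.3 rad and angle between bar_yellow's own z axis and vertical above 2.74 rad), for 0.2 s.
3. The green-banded bar lies under the gauge's crossbar, about half through, with its red line on top (within 23 degrees) (x of bar_green in the frame of gauge between -0.016 and 0.016 m and y of bar_green in the frame of gauge between -0.055 and 0.055 m and z of bar_green in the frame of gauge below 0.028 m and angle between the x axis of bar_green and the y axis of gauge, either way round below 0.3 rad and angle between bar_green's own z axis and vertical below 0.4 rad), for 0.2 s.
4. The green-banded bar lies under the gauge's crossbar, about half through, with its blue line on top (within 23 degrees) (x of bar_green in the frame of gauge between -0.016 and 0.016 m and y of bar_green in the frame of gauge between -0.055 and 0.055 m and z of bar_green in the frame of gauge below 0.028 m and angle between the x axis of bar_green and the y axis of gauge, either way round below 0.3 rad and angle between bar_green's own z axis and vertical above 2.74 rad), for 0.2 s.
5. The black-banded bar lies under the gauge's crossbar, about half through, with its red line on top (within 23 degrees) (x of bar_black in the frame of gauge between -0.016 and 0.016 m and y of bar_black in the frame of gauge between -0.055 and 0.055 m and z of bar_black in the frame of gauge below 0.028 m and angle between the x axis of bar_black and the y axis of gauge, either way round below 0.3 rad and angle between bar_black's own z axis and vertical below 0.4 rad), for 0.2 s.
6. The black-banded bar lies under the gauge's crossbar, about half through, with its blue line on top (within 23 degrees) (x of bar_black in the frame of gauge between -0.016 and 0.016 m and y of bar_black in the frame of gauge between -0.055 and 0.055 m and z of bar_black in the frame of gauge below 0.028 m and angle between the x axis of bar_black and the y axis of gauge, either way round below 0.3 rad and angle between bar_black's own z axis and vertical above 2.74 rad), for 0.2 s.
At the end, for the whole second after the job is handed in: Every bar present has been under the crossbar red up, then blue up (within 23 degrees, middle within 55 mm of the crossbar, 0.2 s), and lies flat on the tray floor, its middle within 100 mm (x) and 40 mm (y) of the tray's centre, axis 10 to 28 mm above the floor, let go and at rest (x of bar_yellow in the frame of tray_in between -0.1 and 0.1 m and y of bar_yellow in the frame of tray_in between -0.04 and 0.04 m and z of bar_yellow in the frame of tray_in between 0.01 and 0.028 m and linear speed of each of bar_yellow, bar_green, bar_black below 0.02 m/s and angular speed of each of bar_yellow, bar_green, bar_black below 0.5 rad/s and x of bar_green in the frame of tray_in between -0.1 and 0.1 m and y of bar_green in the frame of tray_in between -0.04 and 0.04 m and z of bar_green in the frame of tray_in between 0.01 and 0.028 m and x of bar_black in the frame of tray_in between -0.1 and 0.1 m and y of bar_black in the frame of tray_in between -0.04 and 0.04 m and z of bar_black in the frame of tray_in between 0.01 and 0.028 m); the robot touches nothing.
It fails at once if One of the two steel planes, or the plane iron beyond the gauge, was pushed more than 4 cm from its place (distance of any of plane_smoother, plane_block, iron_1 from where it was at the start of the episode above 0.04 m).
Of bar_yellow, bar_green, bar_black only 2 to 3 are there at a start; the rules pass over those that are not, and their reading is None.
At some moment in a run one of bar_yellow, bar_green, bar_black may be knocked a few centimetres aside while the robot is not near it.
Once in a run the grip may slacken for a moment while it holds something.
It also fails if it takes over 210 s, if anything falls off the work surface, if the arm or the gripper's body presses on something with over 40 N, if the wrist force passes 120 N, or if a joint passes its speed limit or range.

## Working session

There is one attempt and no reset: what is moved stays moved. The work goes in short steps, Python scripts to look and compute and a tool call to move; the robot and the scene stay as the last step left them, time stands still between calls to the robot, and variables do not carry over. Pictures are saved under pics/ and viewed, at most 14 in all, crops included, and the job is handed in when it is done.

Besides the shell and the picture viewer there is one more tool, called after "Request:" by a JSON object that holds its "fn" and its "kwargs", one argument or row to a line. carry_out: Moves the arm, as the interface text tells. Its arguments: {"type":"object","properties":{"motion":{"type":"array"},"hand":{"type":"number"},"grip_force":{"type":"number"}},"required":["motion"]}

```bash
mkdir -p pics; cat > h.py <<'E'
from workcell import *
import numpy as np, cv2
from scipy.spatial.transform import Rotation as R
def snap(n,f):
    c=camera(n); cv2.imwrite('pics/%s.png'%f,c['img'][:,:,::-1]); np.savez('pics/%s.npz'%f,**{k:np.array(v) for k,v in c.items()}); return c
def ray(c,u,v):
    E=np.array(c['extrinsics']); d=E[:3,:3]@np.array([(u-c['cx'])/c['fx'],-(v-c['cy'])/c['fy'],-1.0]); return E[:3,3],d
def hit(c,u,v,z):
    o,d=ray(c,u,v); return o+d*(z-o[2])/d[2]
def proj(c,p):
    E=np.array(c['extrinsics']); q=E[:3,:3].T@(np.array(p)-E[:3,3]); return np.array([c['cx']+c['fx']*q[0]/-q[2], c['cy']+c['fy']*q[1]/q[2]])
def tri(c1,p1,c2,p2):
    o1,d1=ray(c1,*p1);o2,d2=ray(c2,*p2)
    s=np.linalg.lstsq(np.c_[d1,-d2],o2-o1,rcond=None)[0]; a=o1+s[0]*d1;b=o2+s[1]*d2
    return (a+b)/2,np.linalg.norm(a-b)
def pose():
    o=get_obs(); return np.array(o['position']),R.from_quat(o['ee_rot'])
def load(f): return {k:(v if v.ndim else v.item()) for k,v in np.load('pics/%s.npz'%f).items()}
E
python3 - <<'E'
from h import *
a=snap('scene','s0');b=snap('side','d0');w=snap('wrist','w0')
for c in(a,b,w): print({k:np.round(v,3).tolist() for k,v in c.items() if k!='img'})
o=get_obs();print({k:np.round(v,3).tolist() for k,v in o.items()})
print(R.from_quat(o['ee_rot']).as_matrix().round(3))
E
```

```text
{'fx': 484.531, 'fy': 484.531, 'cx': 275.756, 'cy': 213.716, 'extrinsics': [[-0.159, -0.694, 0.702, 1.33], [0.987, -0.098, 0.126, 0.096], [-0.019, 0.713, 0.701, 0.767], [0.0, 0.0, 0.0, 1.0]]}
{'fx': 438.305, 'fy': 438.305, 'cx': 274.904, 'cy': 202.988, 'extrinsics': [[-0.692, 0.527, -0.493, 0.049], [-0.722, -0.515, 0.463, 0.459], [-0.01, 0.676, 0.737, 0.797], [0.0, 0.0, 0.0, 1.0]]}
{'fx': 357.107, 'fy': 357.107, 'cx': 283.167, 'cy': 210.675, 'extrinsics': [[0.327, 0.909, 0.258, 0.269], [-0.945, 0.315, 0.087, -0.568], [-0.002, -0.273, 0.962, 0.375], [0.0, 0.0, 0.0, 1.0]]}
{'clock': 0.15, 'joint_pos': [1.213, 0.333, -0.065, 1.461, 0.022, 1.35, -0.088], 'joint_velocities': [-0.0, -0.003, 0.0, -0.003, -0.001, 0.001, 0.0], 'tau': [0.001, -62.583, 0.049, -39.185, 0.016, 0.007, 0.0], 'position': [0.205, -0.59, 0.231], 'ee_rot': [0.986, 0.167, -0.0, -0.001], 'ft_force': [-1.15, 0.206, -0.187], 'torque': [0.005, -0.001, 0.0], 'grasp_force': 0.0, 'grip_width': 1.0}
[[ 0.944  0.329 -0.   ]
 [ 0.329 -0.944  0.001]
 [-0.    -0.001 -1.   ]]
```

View pics/s0.png

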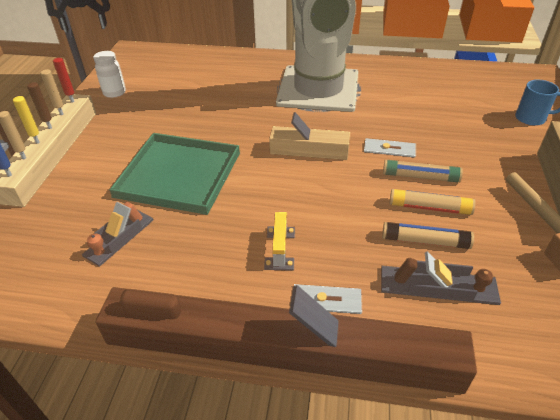

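View pics/d0.png

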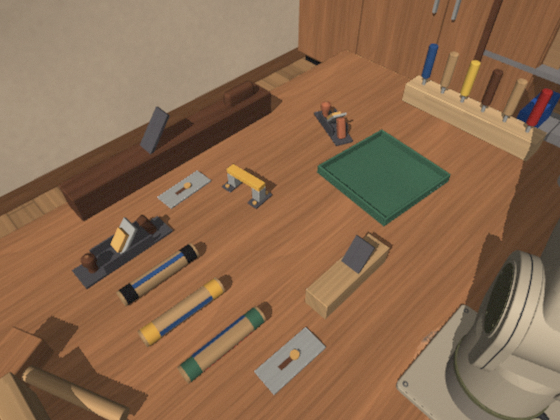

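```bash
cat > m.py <<'E'
from h import *
def masks(img):
    hsv=cv2.cvtColor(img,cv2.COLOR_RGB2HSV); i=lambda l,h:cv2.inRange(hsv,l,h)
    return dict(yellow=i((21,190,130),(32,255,255)),green=i((50,70,20),(95,255,140)),black=i((0,0,0),(180,255,45)),
      blue=i((105,110,40),(130,255,200)),red=i((0,170,90),(4,255,230))|i((172,150,90),(180,255,230)))
def blobs(m,lo=40,hi=4000):
    n,l,s,c=cv2.connectedComponentsWithStats(m)
    return [(int(s[k,4]),c[k].round(1).tolist(),s[k,:4].tolist()) for k in range(1,n) if lo<s[k,4]<hi]
E
python3 - <<'E'
from m import *
for f in('s0','d0'):
    c=load(f)
    for k,m in masks(c['img']).items():
        print(f,k,[(a,p) for a,p,_ in blobs(m) if (f=='s0' and 100<p[0]<490 and 120<p[1]<310) or (f=='d0' and 60<p[0]<460 and 120<p[1]<390)])
E
```

```text
s0 yellow []
s0 green [(44, [222.8, 174.1]), (54, [455.0, 170.5]), (51, [211.9, 195.4])]
s0 black []
s0 blue [(133, [423.3, 168.9]), (82, [429.1, 227.9])]
s0 red []
d0 yellow []
d0 green [(186, [254.4, 317.5]), (247, [191.4, 368.0])]
d0 black [(152, [188.7, 253.1]), (198, [129.1, 293.3])]
d0 blue [(196, [157.2, 270.1]), (168, [185.3, 316.0]), (96, [217.3, 336.2])]
d0 red []
```

```bash
python3 - <<'E'
from m import *
c=load('s0');hsv=cv2.cvtColor(c['img'],cv2.COLOR_RGB2HSV)
for n,p in dict(yb=(466,205),yb2=(398,200),gb=(391,170),gb2=(453,173),kb=(392,234),kb2=(463,239),redl=(430,209),red2=(440,210),gcross=(280,225),tray=(180,180),rim=(190,140),wood=(430,180)).items(): print(n,hsv[p[1]-1:p[1]+2,p[0]].tolist())
c=load('d0');hsv=cv2.cvtColor(c['img'],cv2.COLOR_RGB2HSV)
for n,p in dict(yb=(212,292),yb2=(152,330),gcross=(246,178)).items(): print(n,hsv[p[1]-1:p[1]+2,p[0]].tolist())
a=cv2.resize(load('s0')['img'][145:275,240:500],None,fx=3,fy=3,interpolation=3);cv2.imwrite('pics/c1.png',a[:,:,::-1])
E
```

```text
yb [[22, 182, 239], [22, 179, 237], [21, 184, 227]]
yb2 [[20, 180, 212], [20, 182, 192], [20, 182, 179]]
gb [[53, 63, 102], [46, 61, 92], [43, 60, 89]]
gb2 [[63, 72, 124], [63, 68, 120], [65, 70, 113]]
kb [[12, 108, 73], [12, 103, 72], [13, 124, 70]]
kb2 [[10, 79, 68], [12, 86, 65], [13, 88, 67]]
redl [[5, 177, 128], [5, 169, 122], [12, 141, 123]]
red2 [[5, 172, 141], [5, 172, 120], [11, 152, 121]]
gcross [[24, 176, 250], [25, 176, 251], [25, 173, 251]]
tray [[68, 88, 134], [69, 84, 134], [69, 84, 133]]
rim [[61, 63, 109], [52, 63, 89], [53, 62, 87]]
wood [[15, 130, 122], [13, 139, 125], [13, 134, 129]]
yb [[19, 169, 219], [19, 167, 217], [18, 171, 212]]
yb2 [[19, 167, 220], [19, 167, 221], [19, 167, 220]]
gcross [[19, 168, 215], [19, 171, 215], [19, 172, 214]]
```

View pics/c1.png

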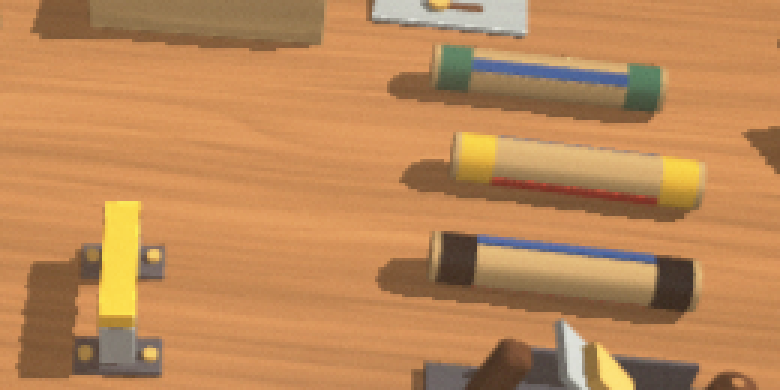

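```bash
cat > m.py <<'E'
from h import *
def masks(img):
    hsv=cv2.cvtColor(img,cv2.COLOR_RGB2HSV); i=lambda l,h:cv2.inRange(hsv,l,h)
    return dict(yellow=i((18,155,165),(30,255,255)),green=i((42,50,30),(95,255,170)),black=i((0,0,0),(180,135,82)),
      blue=i((103,90,40),(130,255,220)),red=i((0,150,70),(6,255,255))|i((172,140,70),(180,255,255)))
def blobs(m,lo=60,hi=900):
    m=cv2.morphologyEx(m,cv2.MORPH_OPEN,np.ones((3,3),np.uint8))
    out=[]
    for k in cv2.findContours(m,cv2.RETR_EXTERNAL,cv2.CHAIN_APPROX_NONE)[0]:
        a=cv2.contourArea(k)
        if lo<a<hi:
            r=cv2.minAreaRect(k)
            if a>0.6*r[1][0]*r[1][1]: out.append(r)
    return out
def bars(a,b,zmax=.04,verbose=0):
    A,B=masks(a['img']),masks(b['img']); res={}
    for col in('yellow','green','black'):
        P=[]
        for r in blobs(A[col]):
            for s in blobs(B[col]):
                p,g=tri(a,r[0],b,s[0])
                if g<.009 and .006<p[2]<zmax and .3<p[0]<.85 and -.4<p[1]<.45: P.append((p,g,r[0],s[0]))
        if verbose: print(col,[(p.round(4).tolist(),round(g,4)) for p,g,_,_ in P])
        best=[(abs(np.linalg.norm(p[0]-q[0])-.155)+p[1]+q[1],p,q) for i,p in enumerate(P) for q in P[i+1:] if abs(np.linalg.norm(p[0]-q[0])-.155)<.02]
        if best:
            _,p,q=min(best,key=lambda t:t[0]); 
            if p[0][1]>q[0][1]: p,q=q,p
            d=q[0]-p[0]; res[col]=((p[0]+q[0])/2,np.degrees(np.arctan2(d[1],d[0]))-90,np.linalg.norm(d))
    return res
E
python3 - <<'E'
from m import *
a,b=load('s0'),load('d0')
for k,v in bars(a,b,verbose=1).items(): print(k,v)
for c in(a,b):
    m=masks(c['img']);print('yel',[(np.round(r[0]).tolist(),np.round(r[1]).tolist(),round(r[2])) for r in blobs(m['yellow'])])
    print('gr',[(np.round(r[0]).tolist(),np.round(r[1]).tolist(),round(r[2])) for r in blobs(m['green'],60,20000)])
E
```

```text
yellow [([0.493, 0.3738, 0.0204], np.float64(0.0039)), ([0.4863, 0.2264, 0.0203], np.float64(0.0041))]
green [([0.385, 0.3581, 0.0178], np.float64(0.0049)), ([0.3789, 0.2113, 0.0202], np.float64(0.0053))]
black [([0.5987, 0.3582, 0.016], np.float64(0.0061)), ([0.5952, 0.2109, 0.0162], np.float64(0.0056))]
yellow (array([0.48967325, 0.30013089, 0.02031643]), np.float64(-2.6196356098127183), np.float64(0.14755055301245787))
green (array([0.38197015, 0.28467303, 0.01897644]), np.float64(-2.3910467867911507), np.float64(0.14696309359852455))
black (array([0.59697736, 0.28453846, 0.01613365]), np.float64(-1.3665640581982643), np.float64(0.14732685743281537))
yel [([279.0, 232.0], [12.0, 41.0], 2), ([466.0, 204.0], [12.0, 14.0], 6), ([398.0, 196.0], [14.0, 11.0], 90), ([26.0, 115.0], [43.0, 11.0], 64)]
gr [([454.0, 174.0], [13.0, 10.0], 90), ([392.0, 166.0], [10.0, 9.0], 90), ([174.0, 171.0], [120.0, 73.0], 10)]
yel [([150.0, 333.0], [16.0, 14.0], 56), ([214.0, 288.0], [15.0, 12.0], 54), ([245.0, 177.0], [39.0, 11.0], 30), ([470.0, 78.0], [9.0, 37.0], 17)]
gr [([192.0, 368.0], [20.0, 14.0], 55), ([255.0, 317.0], [18.0, 12.0], 54), ([383.0, 173.0], [110.0, 82.0], 39)]
```

```bash
cat >> m.py <<'E'
def lines(c,bar,rad=.018,half=.05):
    """angle (deg) from vertical, + toward +x, of red/blue lines on a bar (centre,yaw)"""
    p,yaw=bar[0].copy(),np.radians(bar[1]+90); ax=np.array([np.cos(yaw),np.sin(yaw),0]); n=np.array([ax[1],-ax[0],0]); M=masks(c['img']); out={}
    for col in('red','blue'):
        th=[]
        for v,u in np.argwhere(M[col]>0):
            o,d=ray(c,u,v); w=o-p; A=np.array([d@n,d[2]]);B=np.array([w@n,w[2]])
            q=np.array([A@A,2*A@B,B@B-(rad+.001)**2]); D=q[1]**2-4*q[0]*q[2]
            if D<0: continue
            t=(-q[1]-D**.5)/2/q[0]; h=w+t*d
            if abs(h@ax)<half: th.append(np.arctan2(h@n,h[2]))
        if len(th)>15: out[col]=(round(float(np.degrees(np.median(th)))),len(th),round(float(np.degrees(np.std(th)))))
    return out
E
python3 - <<'E'
from m import *
a,b=load('s0'),load('d0')
for k,v in bars(a,b).items():
    v[0][2]=.018; print(k,'scene',lines(a,v),'side',lines(b,v))
Y=lambda c,u:[r for r in blobs(masks(c['img'])['yellow']) if abs(r[0][0]-u)<8][0]
ra,rb=Y(a,279),Y(b,245); print(tri(a,ra[0],b,rb[0]))
for c,r in((a,ra),(b,rb)):
    q=cv2.boxPoints(r); print([(np.round(x).tolist(),hit(c,*x,.056).round(3).tolist()) for x in q])
for c in(a,b):
    m=masks(c['img'])['green']; k=max(cv2.findContours(m,0,2)[0],key=cv2.contourArea); q=cv2.approxPolyDP(cv2.convexHull(k),8,True)[:,0]
    print('tray',[(x.tolist(),hit(c,*map(float,x),.026).round(3).tolist()) for x in q])
E
```

```text
yellow scene {'red': (111, 88, 10)} side {'blue': (-68, 184, 8)}
green scene {'blue': (45, 127, 6)} side {'blue': (33, 89, 5)}
black scene {'blue': (-2, 89, 5)} side {'blue': (-17, 171, 7)}
(array([ 0.66397959, -0.01738417,  0.04889906]), np.float64(0.0001746076903125662))
[([273.0, 253.0], [0.726, -0.021, 0.056]), ([274.0, 212.0], [0.613, -0.037, 0.056]), ([286.0, 212.0], [0.61, -0.011, 0.056]), ([285.0, 253.0], [0.724, 0.003, 0.056])]
[([225.0, 171.0], [0.706, 0.009, 0.056]), ([230.0, 162.0], [0.723, -0.022, 0.056]), ([264.0, 182.0], [0.612, -0.035, 0.056]), ([259.0, 191.0], [0.598, -0.005, 0.056])]
tray [([110, 189], [0.561, -0.432, 0.026]), ([154, 133], [0.332, -0.405, 0.026]), ([238, 146], [0.359, -0.172, 0.026]), ([207, 213], [0.607, -0.187, 0.026])]
tray [([380, 130], [0.559, -0.428, 0.026]), ([449, 174], [0.329, -0.408, 0.026]), ([384, 225], [0.342, -0.155, 0.026]), ([318, 172], [0.565, -0.177, 0.026])]
```

Request:
{"fn": "carry_out", "kwargs": {
  "motion": [
    {"xyz": [0.31,-0.146,0],"angular": [0,0,-68]},
    {"xyz": [0.31,-0.146,0],"angular": [0,0,-68]},
    {"xyz": [0.31,-0.146,0],"angular": [0,0,-68]},
    {"xyz": [0.31,-0.146,0],"angular": [0,0,-68]},
    {"xyz": [0.31,-0.146,0],"angular": [0,0,-68]},
    {"xyz": [0.31,-0.146,0],"angular": [0,0,-68]},
    {"xyz": [0.31,-0.146,0],"angular": [0,0,-68]},
    {"xyz": [0.31,-0.146,0],"angular": [0,0,-68]},
    {"xyz": [0.31,-0.146,0],"angular": [0,0,-68]},
    {"xyz": [0.31,-0.146,0],"angular": [0,0,-68]},
    {"xyz": [0.31,-0.146,0],"angular": [0,0,-68]}
  ],
  "hand": 1,
  "grip_force": 40
}}

```text
clock: 1.25
position: [0.4492, -0.3517, 0.2312]
ee_rot: [0.726, 0.688, -0.0, -0.0]
ft_force: [0.5, -0.6, -0.3]
grip_width: 0.999
grasp_force: 0.0
```

```bash
python3 -c "
from h import *
snap('wrist','w1')"
```

Request:
{"fn": "carry_out", "kwargs": {
  "motion": [
    {"xyz": [0.337,0.112,0]},
    {"xyz": [0.337,0.112,0]},
    {"xyz": [0.337,0.112,0]},
    {"xyz": [0.337,0.112,0]},
    {"xyz": [0.337,0.112,0]},
    {"xyz": [0.337,0.112,0]},
    {"xyz": [0.337,0.112,0]},
    {"xyz": [0.337,0.112,0]},
    {"xyz": [0.337,0.112,0]}
  ]
}}

```text
validation failed for argument at $.mo...
```

```bash
python3 -c "
from m import *
snap('wrist','w2')
a=load('w1');b=load('w2')
for c in(a,b):
    m=masks(c['img'])
    print('yel',[(np.round(r[0]).tolist(),np.round(r[1]).tolist(),round(r[2]),[hit(c,*map(float,q),.056).round(3).tolist() for q in cv2.boxPoints(r)]) for r in blobs(m['yellow'],60,9000)])
    k=max(cv2.findContours(m['green'],0,2)[0],key=cv2.contourArea); q=cv2.approxPolyDP(cv2.convexHull(k),12,True)[:,0]
    print('tray',[(x.tolist(),hit(c,*map(float,x),.026).round(3).tolist()) for x in q])
cv2.imwrite('pics/c2.png',np.hstack([cv2.resize(c['img'],(400,300),interpolation=cv2.INTER_AREA)[:,:,::-1] for c in(a,b)]))"
```

```text
yel [([528.0, 187.0], [15.0, 31.0], 30, [[0.658, -0.372, 0.056], [0.669, -0.348, 0.056], [0.682, -0.355, 0.056], [0.671, -0.38, 0.056]])]
tray [([427, 0], [0.581, -0.199, 0.026]), ([391, 253], [0.556, -0.434, 0.026]), ([169, 243], [0.325, -0.41, 0.026]), ([158, 0], [0.347, -0.185, 0.026])]
yel [([528.0, 187.0], [16.0, 32.0], 30, [[0.658, -0.372, 0.056], [0.669, -0.347, 0.056], [0.682, -0.355, 0.056], [0.671, -0.38, 0.056]])]
tray [([427, 0], [0.581, -0.198, 0.026]), ([391, 253], [0.556, -0.434, 0.026]), ([169, 243], [0.325, -0.41, 0.026]), ([158, 0], [0.347, -0.185, 0.026])]
```

View pics/c2.png

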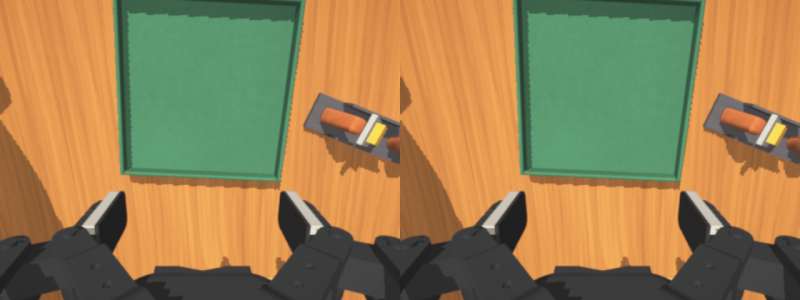

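Request:
{"fn": "carry_out", "kwargs": {
  "motion": [
    {"xyz": [0.3,0.112,0],"angular": [0,0,0]},
    {"xyz": [0.3,0.112,0],"angular": [0,0,0]},
    {"xyz": [0.3,0.112,0],"angular": [0,0,0]},
    {"xyz": [0.3,0.112,0],"angular": [0,0,0]},
    {"xyz": [0.3,0.112,0],"angular": [0,0,0]},
    {"xyz": [0.3,0.112,0],"angular": [0,0,0]},
    {"xyz": [0.3,0.112,0],"angular": [0,0,0]},
    {"xyz": [0.3,0.112,0],"angular": [0,0,0]},
    {"xyz": [0.3,0.112,0],"angular": [0,0,0]}
  ]
}}

```text
clock: 2.25
position: [0.5767, -0.0571, 0.2312]
ee_rot: [0.725, 0.689, -0.0, 0.0]
ft_force: [-0.0, -1.8, 0.1]
grip_width: 1.001
grasp_force: 0.0
```

```bash
python3 -c "
from m import *
snap('wrist','w2')
a=load('w1');b=load('w2')
for c in(a,b):
    m=masks(c['img'])
    print('yel',[(np.round(r[0]).tolist(),np.round(r[1]).tolist(),round(r[2]),[hit(c,*map(float,q),.056).round(3).tolist() for q in cv2.boxPoints(r)]) for r in blobs(m['yellow'],60,9000)])
cv2.imwrite('pics/c3.png',b['img'][:,:,::-1])
# tray inside edges from w1: floor brighter
h=cv2.cvtColor(a['img'],cv2.COLOR_RGB2HSV);m=cv2.inRange(h,(55,60,115),(85,255,255));m=cv2.morphologyEx(m,cv2.MORPH_OPEN,np.ones((9,9)))
k=max(cv2.findContours(m,0,2)[0],key=cv2.contourArea);q=cv2.approxPolyDP(cv2.convexHull(k),10,True)[:,0]
print('floor',[(x.tolist(),hit(a,*map(float,x),.006).round(3).tolist()) for x in q])
print(pose()[0], pose()[1].as_matrix().round(3).tolist())"
```

```text
yel [([528.0, 187.0], [15.0, 31.0], 30, [[0.658, -0.372, 0.056], [0.669, -0.348, 0.056], [0.682, -0.355, 0.056], [0.671, -0.38, 0.056]])]
yel [([317.0, 120.0], [9.0, 8.0], 90, [[0.604, 0.005, 0.056], [0.611, 0.004, 0.056], [0.61, -0.003, 0.056], [0.604, -0.003, 0.056]]), ([378.0, 141.0], [36.0, 125.0], 81, [[0.604, -0.01, 0.056], [0.71, 0.002, 0.056], [0.717, -0.029, 0.056], [0.608, -0.041, 0.056]]), ([410.0, 104.0], [9.0, 9.0], 90, [[0.683, 0.014, 0.056], [0.69, 0.013, 0.056], [0.691, 0.006, 0.056], [0.683, 0.006, 0.056]]), ([493.0, 20.0], [18.0, 21.0], 45, [[0.74, 0.072, 0.056], [0.751, 0.082, 0.056], [0.762, 0.073, 0.056], [0.751, 0.062, 0.056]])]
floor [([179, 19], [0.358, -0.196, 0.006]), ([410, 31], [0.574, -0.219, 0.006]), ([383, 252], [0.553, -0.441, 0.006]), ([182, 244], [0.331, -0.419, 0.006])]
[ 0.57653143 -0.05807491  0.23116636] [[0.052, 0.999, -0.0], [0.999, -0.052, -0.001], [-0.001, -0.0, -1.0]]
```

View pics/c3.png

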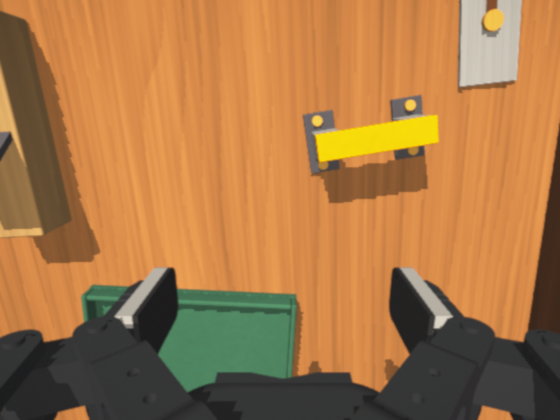

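```bash
python3 -c "
from m import *
c=load('w2')
print(hit(c,377.5,139,.056).round(4))
P=[hit(c,u,v,.008).round(4) for u,v in((317,120),(410,104),(323,165.5),(413,150.5))];print(P,np.mean(P,0))
u=[hit(c,*q,.056).round(4) for q in((316,137),(438,117),(318,160),(438,142))];print(u)
h=load('s0');
for z in(.006,.03): print(proj(h,[.662,-.018,z]))
"
```

```text
[ 0.6598 -0.0178  0.056 ]
[array([ 6.113e-01, -3.000e-04,  8.000e-03]), array([0.7032, 0.0102, 0.008 ]), array([ 0.6163, -0.0461,  0.008 ]), array([ 0.7083, -0.0355,  0.008 ])] [ 0.659775 -0.017925  0.008   ]
[array([ 0.6059, -0.0133,  0.056 ]), array([ 0.7116, -0.0017,  0.056 ]), array([ 0.6071, -0.0335,  0.056 ]), array([ 0.713 , -0.0231,  0.056 ])]
[279.42604374 245.77891239]
[279.26924931 238.02874911]
```

Request:
{"fn": "carry_out", "kwargs": {
  "motion": [
    {"xyz": [0.378,-0.105,0.05],"angular": [0,0,0]},
    {"xyz": [0.378,-0.105,0.05],"angular": [0,0,0]},
    {"xyz": [0.378,-0.105,0.05],"angular": [0,0,0]},
    {"xyz": [0.378,-0.105,0.05],"angular": [0,0,0]},
    {"xyz": [0.378,-0.105,0.05],"angular": [0,0,0]},
    {"xyz": [0.378,-0.105,0.05],"angular": [0,0,0]},
    {"xyz": [0.378,-0.105,0.05],"angular": [0,0,0]},
    {"xyz": [0.378,-0.105,0.05],"angular": [0,0,0]},
    {"xyz": [0.378,-0.105,0.09],"angular": [0,0,0]},
    {"xyz": [0.378,-0.105,0.09],"angular": [0,0,0]}
  ],
  "hand": 0.6
}}

```text
clock: 3.3
position: [0.4889, 0.3239, 0.137]
ee_rot: [0.724, 0.689, -0.004, -0.0]
ft_force: [-0.2, -1.4, -1.2]
grip_width: 0.602
grasp_force: 0.0
```

```bash
python3 -c "
from m import *
a=snap('scene','s1');b=snap('side','d1');w=snap('wrist','w3')
for k,v in bars(a,b).items(): print(k,v, (lambda v:(v[0].__setitem__(2,.018),lines(a,v),lines(b,v),lines(w,v))[1:])(v))
for k in('yellow','green','black'): print(k,[(hit(w,*r[0],.02).round(4).tolist(),np.round(r[0]).tolist()) for r in blobs(masks(w['img'])[k],200,9000)])
c=load('w2');print([hit(c,u,v,.026).round(3) for u,v in((90,288),(295,296))])
cv2.imwrite('pics/c4.png',w['img'][:,:,::-1]);print(pose()[0])
"
```

```text
yellow (array([0.49009604, 0.30011669, 0.018     ]), np.float64(-2.9906775489955777), np.float64(0.14742983699970927)) ({'red': (109, 93, 9)}, {'blue': (-70, 185, 8)}, {'red': (56, 169, 2), 'blue': (-75, 107, 4)})
green (array([0.3828566 , 0.28469622, 0.018     ]), np.float64(-2.647314824785923), np.float64(0.14709566347359615)) ({'blue': (43, 129, 6)}, {'blue': (28, 91, 5)}, {'blue': (27, 1263, 8)})
black (array([0.59717683, 0.28468271, 0.018     ]), np.float64(-1.2267486091184168), np.float64(0.14741544286125863)) ({'blue': (-3, 89, 5)}, {'blue': (-17, 93, 7)}, {'blue': (-20, 1584, 8)})
yellow [([0.4834, 0.2194, 0.02], [282.0, 322.0]), ([0.491, 0.372, 0.02], [282.0, 138.0])]
green [([0.3819, 0.3557, 0.02], [137.0, 169.0])]
black [([0.7012, 0.248, 0.02], [547.0, 279.0]), ([0.399, 0.3571, 0.02], [160.0, 166.0]), ([0.5961, 0.3553, 0.02], [425.0, 154.0]), ([0.6801, 0.3165, 0.02], [533.0, 199.0])]
[array([ 0.36 , -0.164,  0.026]), array([ 0.581, -0.184,  0.026])]
[0.49207432 0.32445487 0.14242069]
```

View pics/c4.png

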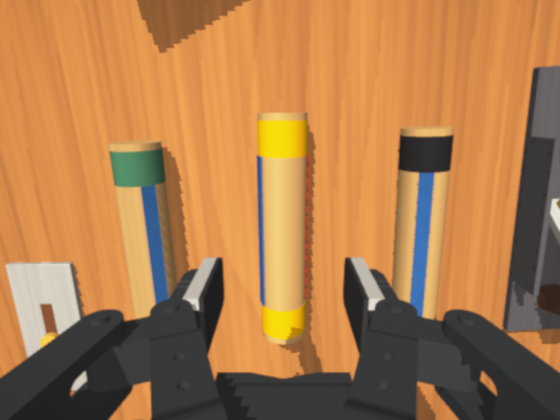

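Request:
{"fn": "carry_out", "kwargs": {
  "motion": [
    {"xyz": [0,0,0.05],"angular": [0,0,0]},
    {"xyz": [0,0,0.1],"angular": [0,0,0]},
    {"xyz": [0,0,0.13],"angular": [0,0,0]},
    {"xyz": [0,0,0.138],"angular": [0,0,0]},
    {"xyz": [0,-0.008,0.138],"angular": [0,0,0]},
    {"xyz": [0,-0.015,0.138],"angular": [0,0,0]},
    {"xyz": [0,-0.022,0.138],"angular": [0,0,0]},
    {"xyz": [0,-0.029,0.138],"angular": [0,0,0]},
    {"xyz": [0,-0.035,0.138],"angular": [0,0,0]},
    {"xyz": [0,-0.035,0.138],"angular": [0,0,0]}
  ]
}}

```text
clock: 4.45
position: [0.4547, 0.3283, 0.0037]
ee_rot: [0.724, 0.69, 0.0, 0.0]
ft_force: [0.1, -0.7, -0.6]
grip_width: 0.599
grasp_force: 0.0
```

Request:
{"fn": "carry_out", "kwargs": {
  "motion": [
    {"xyz": [0,0,0],"angular": [0,0,0]},
    {"xyz": [0,0,0],"angular": [0,0,0]},
    {"xyz": [0,0,0],"angular": [0,0,0]},
    {"xyz": [0,0,0],"angular": [0,0,0]},
    {"xyz": [0,0,0],"angular": [0,0,0]}
  ],
  "hand": 0,
  "grip_force": 40
}}

```text
clock: 4.95
position: [0.4557, 0.328, 0.0036]
ee_rot: [0.724, 0.689, -0.0, 0.0]
ft_force: [-3.0, -1.4, 6.0]
grip_width: 0.405
grasp_force: 39.3
```

```bash
python3 -c "
from m import *
a=snap('scene','s2');b=snap('side','d2');w=snap('wrist','w4')
for k,v in bars(a,b).items(): print(k,v, (lambda v:(v[0].__setitem__(2,.018),lines(a,v),lines(b,v),lines(w,v))[1:])(v))
c=cv2.resize(a['img'][150:290,360:500],(400,400));cv2.imwrite('pics/c5.png',np.hstack([cv2.resize(w['img'],(400,400)),c])[:,:,::-1]);print(pose()[0])
"
```

```text
yellow (array([0.45245923, 0.30132573, 0.018     ]), np.float64(-4.615743776476421), np.float64(0.14827434963459565)) ({'red': (13, 80, 7)}, {'red': (0, 155, 9)}, {'red': (-6, 3533, 9)})
[0.45574789 0.3279937  0.00359259]
```

View pics/c5.png

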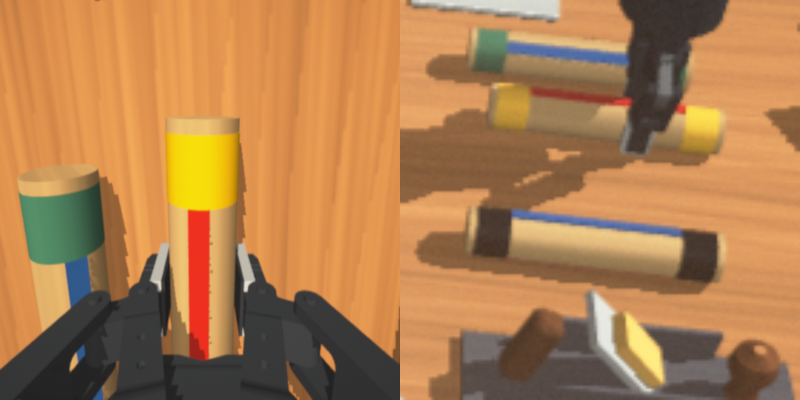

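Request:
{"fn": "carry_out", "kwargs": {
  "motion": [
    {"xyz": [0,0,-0.01],"angular": [0,0,0]},
    {"xyz": [0,0,-0.035],"angular": [0,0,0]},
    {"xyz": [0,0,-0.065],"angular": [0,0,0]},
    {"xyz": [0,0,-0.08],"angular": [0,0,0]}
  ]
}}

```text
clock: 5.5
position: [0.4564, 0.3287, 0.0859]
ee_rot: [0.724, 0.689, 0.001, 0.0]
ft_force: [0.0, 1.5, -0.5]
grip_width: 0.408
grasp_force: 40.2
```

```bash
python3 -c "
from m import *
c=load('s0')
for p in((381,281),(382,295),(383,264),(498,299),(470,263)): print(p,hit(c,*p,0).round(3),hit(c,*p,.02).round(3))
print(pose()[0], get_obs()['grip_width'],get_obs()['ft_force'])
"
```

```text
(381, 281) [0.72  0.193 0.   ] [0.736 0.191 0.02 ]
(382, 295) [0.754 0.195 0.   ] [0.769 0.193 0.02 ]
(383, 264) [0.676 0.197 0.   ] [0.693 0.194 0.02 ]
(498, 299) [0.731 0.412 0.   ] [0.747 0.404 0.02 ]
(470, 263) [0.648 0.371 0.   ] [0.666 0.363 0.02 ]
[0.45643464 0.32872615 0.08591155] 0.4077918135127946 [ 0.01708625  1.4961183  -0.52828284]
```

Request:
{"fn": "carry_out", "kwargs": {
  "motion": [
    {"xyz": [-0.015,0.016,0],"angular": [0,0,-1]},
    {"xyz": [-0.04,0.041,0],"angular": [0,0,-2]},
    {"xyz": [-0.07,0.072,0],"angular": [0,0,-4]},
    {"xyz": [-0.1,0.102,0],"angular": [0,0,-5]},
    {"xyz": [-0.13,0.133,0],"angular": [0,0,-7]},
    {"xyz": [-0.16,0.163,0],"angular": [0,0,-8]},
    {"xyz": [-0.185,0.188,0],"angular": [0,0,-9.4]},
    {"xyz": [-0.195,0.199,0],"angular": [0,0,-9.4]},
    {"xyz": [-0.195,0.199,0.03],"angular": [0,0,-9.4]},
    {"xyz": [-0.195,0.199,0.06],"angular": [0,0,-9.4]},
    {"xyz": [-0.195,0.199,0.077],"angular": [0,0,-9.4]},
    {"xyz": [-0.195,0.199,0.077],"angular": [0,0,-9.4]}
  ]
}}

```text
clock: 6.7
position: [0.6435, 0.1238, 0.0044]
ee_rot: [0.665, 0.747, -0.001, -0.001]
ft_force: [-0.3, -0.8, -0.9]
grip_width: 0.408
grasp_force: 41.5
```

```bash
python3 -c "
from m import *
w=snap('wrist','w5');a=snap('scene','s3');b=snap('side','d3')
for k,v in bars(a,b).items(): print(k,v)
p,r=pose();print(p,r.as_matrix().round(3).tolist())
c=cv2.resize(a['img'][180:290,230:450],(400,200));d=cv2.resize(b['img'][140:250,170:330],(400,275));cv2.imwrite('pics/c6.png',np.hstack([np.vstack([c,d]),cv2.resize(w['img'],(400,475))])[:,:,::-1])
"
```

```text
green (array([0.38255861, 0.28457551, 0.01800664]), np.float64(-1.6939822052017064), np.float64(0.14706340707496932))
black (array([0.5970683 , 0.28467338, 0.0160079 ]), np.float64(-1.352998448421559), np.float64(0.14735471246670068))
[0.64505551 0.12391939 0.00701247] [[-0.115, 0.993, 0.001], [0.993, 0.115, 0.0], [0.0, 0.001, -1.0]]
```

View pics/c6.png

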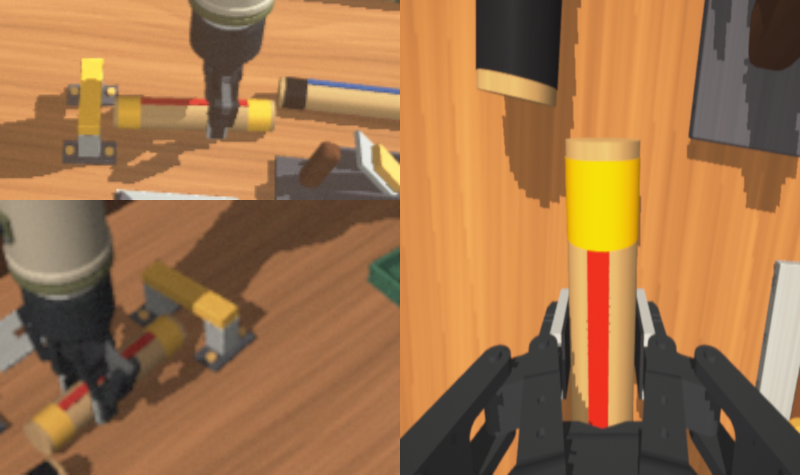

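Request:
{"fn": "carry_out", "kwargs": {
  "motion": [
    {"xyz": [-0.015,0,0],"angular": [0,0,0]},
    {"xyz": [-0.035,0,0],"angular": [0,0,0]},
    {"xyz": [-0.055,0,0],"angular": [0,0,0]},
    {"xyz": [-0.075,0,0],"angular": [0,0,0]},
    {"xyz": [-0.09,0,0],"angular": [0,0,0]},
    {"xyz": [-0.092,0,0],"angular": [0,0,0]},
    {"xyz": [-0.092,0,0],"angular": [0,0,0]},
    {"xyz": [-0.092,0,0],"angular": [0,0,0]},
    {"xyz": [-0.092,0,0],"angular": [0,0,0]},
    {"xyz": [-0.092,0,0],"angular": [0,0,0]}
  ]
}}

```text
clock: 7.85
position: [0.6552, 0.0331, 0.0063]
ee_rot: [0.665, 0.747, 0.0, -0.0]
ft_force: [-0.2, -1.2, -1.0]
grip_width: 0.404
grasp_force: 41.5
```

```bash
python3 -c "
from m import *
w=snap('wrist','w6');a=snap('scene','s4');b=snap('side','d4')
p,r=pose();o=get_obs();print(p,o['ft_force'],o['grip_width'])
c=cv2.resize(a['img'][180:290,230:450],(400,200));d=cv2.resize(b['img'][140:250,170:330],(400,275));cv2.imwrite('pics/c7.png',np.hstack([np.vstack([c,d]),cv2.resize(w['img'],(400,475))])[:,:,::-1])
"
```

```text
[0.65523743 0.03247656 0.00629066] [-0.13362064  0.00603904 -1.04060332] 0.4015880287939531
```

View pics/c7.png

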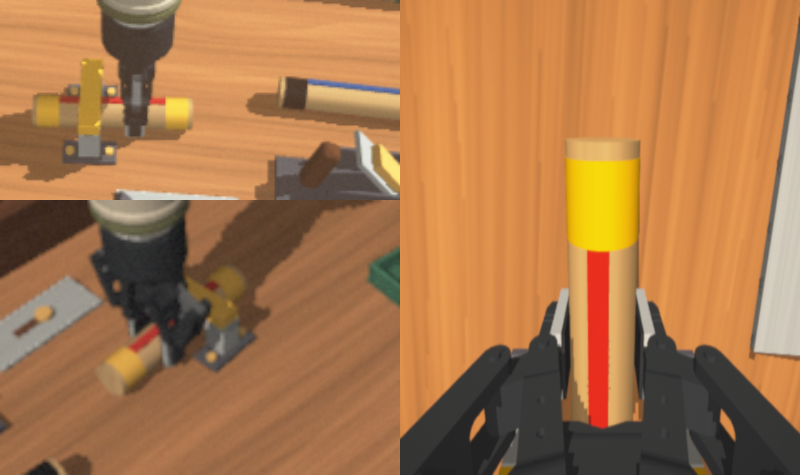

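Request:
{"fn": "carry_out", "kwargs": {
  "motion": [
    {"xyz": [0.025,0,0],"angular": [0,0,0]},
    {"xyz": [0.06,0,0],"angular": [0,0,0]},
    {"xyz": [0.1,0,0],"angular": [0,0,0]},
    {"xyz": [0.1,0,-0.04],"angular": [0,0,0]},
    {"xyz": [0.1,-0.01,-0.075],"angular": [0,0,0]},
    {"xyz": [0.08,-0.05,-0.075],"angular": [0,0,0]},
    {"xyz": [0.05,-0.085,-0.075],"angular": [0,0,0]},
    {"xyz": [0.04,-0.1,-0.06],"angular": [0,0,0]},
    {"xyz": [0.04,-0.1,-0.03],"angular": [0,0,0]},
    {"xyz": [0.04,-0.1,-0.006],"angular": [0,0,0]},
    {"xyz": [0.04,-0.1,0.002],"angular": [0,0,0]},
    {"xyz": [0.04,-0.1,0.003],"angular": [0,0,0]}
  ]
}}

```text
clock: 9.2
position: [0.551, 0.0605, 0.003]
ee_rot: [0.665, 0.747, -0.0, -0.0]
ft_force: [0.1, 0.8, -0.2]
grip_width: 0.409
grasp_force: 41.5
```

Request:
{"fn": "carry_out", "kwargs": {
  "motion": [
    {"xyz": [0,0,0],"angular": [0,0,0]},
    {"xyz": [0,0,0],"angular": [0,0,0]},
    {"xyz": [0,0,0],"angular": [0,0,0]},
    {"xyz": [0,-0.008,0],"angular": [0,0,0]},
    {"xyz": [0,-0.015,0],"angular": [0,0,0]},
    {"xyz": [0,-0.022,0],"angular": [0,0,0]},
    {"xyz": [0,-0.029,0],"angular": [0,0,0]},
    {"xyz": [0,-0.036,0],"angular": [0,0,0]},
    {"xyz": [0,-0.043,0],"angular": [0,0,0]},
    {"xyz": [0,-0.05,0],"angular": [0,0,0]},
    {"xyz": [0,-0.055,0],"angular": [0,0,0]},
    {"xyz": [0,-0.055,0],"angular": [0,0,0]}
  ],
  "hand": 0.6
}}

```text
clock: 10.4
position: [0.496, 0.0538, 0.0033]
ee_rot: [0.665, 0.747, -0.0, 0.0]
ft_force: [0.3, 0.1, 0.5]
grip_width: 0.596
grasp_force: 0.0
```

Request:
{"fn": "carry_out", "kwargs": {
  "motion": [
    {"xyz": [0,0,0],"angular": [0,0,0]},
    {"xyz": [0,0,0],"angular": [0,0,0]},
    {"xyz": [0,0,0],"angular": [0,0,0]},
    {"xyz": [0,0,0],"angular": [0,0,0]},
    {"xyz": [0,0,0],"angular": [0,0,0]}
  ],
  "hand": 0
}}

```text
clock: 10.9
position: [0.4969, 0.054, 0.0035]
ee_rot: [0.665, 0.747, -0.0, 0.0]
ft_force: [-1.8, -1.8, 6.2]
grip_width: 0.404
grasp_force: 39.4
```

```bash
cat >> m.py <<'E'
def held(f,dz=.0146):
    """held bar seen by the wrist camera: line angles (deg, + toward tool +y), far band position along tool x"""
    w=snap('wrist',f); p,r=pose(); X=r.as_matrix(); q=p.copy(); q[2]+=dz
    L=lines(w,(q,np.degrees(np.arctan2(X[1,0],X[0,0]))-90),half=.09)
    B={k:[(X.T@(hit(w,*b[0],q[2]+.015)-q)).round(3).tolist() for b in blobs(masks(w['img'])[k],800,12000)] for k in('yellow','green','black')}
    o=get_obs(); print('t',round(o['clock'],2),'p',p.round(4).tolist(),'yaw',round(float(np.degrees(np.arctan2(X[1,0],X[0,0]))),1),'w',round(o['grip_width'],3),'f',np.round(o['ft_force'],1),'\n',L,{k:[b for b in v if abs(b[1])<.02] for k,v in B.items()})
def look(f):
    a=snap('scene','s'+f);b=snap('side','d'+f)
    for k,v in bars(a,b).items():
        print(k,v[0].round(4),round(v[1],1),round(v[2],3),end=' '); v[0][2]=.018; print(lines(a,v),lines(b,v))
E
python3 -c "
from m import *
for f in('w4','w6'):
    w=load(f)
    print([ (np.median(np.argwhere(masks(w['img'])['red']>0)[:,1]))])
held('w7');look('5')"
```

```text
[np.float64(278.0)]
[np.float64(277.0)]
t 10.95 p [0.4969, 0.0539, 0.0035] yaw 96.6 w 0.41 f [-3.  0.  6.] 
 {'blue': (-5, 4277, 8)} {'yellow': [[0.047, -0.002, -0.015]], 'green': [], 'black': []}
green [0.3821 0.2847 0.019 ] -2.5 0.147 {'blue': (45, 127, 6)} {'blue': (32, 89, 6)}
black [0.5966 0.2845 0.0165] -1.0 0.147 {'blue': (-2, 87, 5)} {'blue': (-16, 170, 7)}
```

Request:
{"fn": "carry_out", "kwargs": {
  "motion": [
    {"xyz": [0,0,-0.015],"angular": [0,0,0]},
    {"xyz": [0,0,-0.05],"angular": [0,0,0]},
    {"xyz": [0.01,0.015,-0.075],"angular": [0,0,0]},
    {"xyz": [0.025,0.05,-0.075],"angular": [0,0,0]},
    {"xyz": [0.038,0.09,-0.075],"angular": [0,0,0]},
    {"xyz": [0.049,0.13,-0.075],"angular": [0,0,0]},
    {"xyz": [0.053,0.15,-0.075],"angular": [0,0,0]},
    {"xyz": [0.053,0.154,-0.07],"angular": [0,0,0]},
    {"xyz": [0.053,0.154,-0.035],"angular": [0,0,0]},
    {"xyz": [0.053,0.154,-0.01],"angular": [0,0,0]},
    {"xyz": [0.053,0.154,-0.003],"angular": [0,0,0]},
    {"xyz": [0.053,0.154,-0.003],"angular": [0,0,0]}
  ]
}}

```text
clock: 12.25
position: [0.6429, 0.124, 0.0062]
ee_rot: [0.665, 0.746, -0.001, -0.0]
ft_force: [0.4, 0.4, -0.5]
grip_width: 0.408
grasp_force: 42.2
```

```bash
python3 -c "
from m import *
held('w8')"
```

```text
t 12.3 p [0.6439, 0.1243, 0.0074] yaw 96.6 w 0.404 f [ 0.4  0.  -0.7] 
 {'blue': (-8, 4275, 8)} {'yellow': [[0.047, -0.003, -0.015]], 'green': [], 'black': []}
```

Request:
{"fn": "carry_out", "kwargs": {
  "motion": [
    {"xyz": [-0.015,0,0],"angular": [0,0,0]},
    {"xyz": [-0.035,0,0],"angular": [0,0,0]},
    {"xyz": [-0.055,0,0],"angular": [0,0,0]},
    {"xyz": [-0.075,0,0],"angular": [0,0,0]},
    {"xyz": [-0.09,0,0],"angular": [0,0,0]},
    {"xyz": [-0.092,0,0],"angular": [0,0,0]},
    {"xyz": [-0.092,0,0],"angular": [0,0,0]},
    {"xyz": [-0.092,0,0],"angular": [0,0,0]},
    {"xyz": [-0.092,0,0],"angular": [0,0,0]},
    {"xyz": [-0.092,0,0],"angular": [0,0,0]}
  ]
}}

```text
clock: 13.3
position: [0.6541, 0.034, 0.0063]
ee_rot: [0.665, 0.747, 0.0, -0.0]
ft_force: [1.2, -0.0, -0.6]
grip_width: 0.405
grasp_force: 42.2
```

```bash
python3 -c "
from m import *
held('w9')
a=snap('scene','s6');b=snap('side','d6')
c=cv2.resize(a['img'][180:290,230:450],(400,200));d=cv2.resize(b['img'][140:250,170:330],(400,275));cv2.imwrite('pics/c8.png',np.vstack([c,d])[:,:,::-1])
"
```

```text
t 13.35 p [0.6541, 0.0338, 0.0063] yaw 96.6 w 0.408 f [-0.5 -0.7 -1.9] 
 {'blue': (-5, 4274, 8)} {'yellow': [[0.047, -0.002, -0.015]], 'green': [], 'black': []}
```

Request:
{"fn": "carry_out", "kwargs": {
  "motion": [
    {"xyz": [0.03,0,0],"angular": [0,0,0]},
    {"xyz": [0.07,0,0],"angular": [0,0,0]},
    {"xyz": [0.1,0,0],"angular": [0,0,0]},
    {"xyz": [0.1,0,-0.04],"angular": [0,0,0]},
    {"xyz": [0.1,0,-0.08],"angular": [0,0,0]},
    {"xyz": [0.08,-0.01,-0.1],"angular": [0,0,1]},
    {"xyz": [0.04,-0.025,-0.1],"angular": [0,0,2]},
    {"xyz": [0,-0.042,-0.1],"angular": [0,0,4]},
    {"xyz": [-0.04,-0.059,-0.1],"angular": [0,0,6]},
    {"xyz": [-0.08,-0.076,-0.1],"angular": [0,0,8]},
    {"xyz": [-0.12,-0.093,-0.1],"angular": [0,0,10]},
    {"xyz": [-0.15,-0.105,-0.1],"angular": [0,0,12.6]}
  ]
}}

```text
clock: 14.65
position: [0.5659, -0.1313, 0.1064]
ee_rot: [0.744, 0.668, -0.0, 0.0]
ft_force: [0.6, -0.3, -1.6]
grip_width: 0.407
grasp_force: 42.2
```

```bash
python3 -c "
from m import *
held('w10',.0146)"
```

```text
t 14.7 p [0.5647, -0.1374, 0.1061] yaw 83.3 w 0.408 f [-0.5 -5.5 -1.4] 
 {'blue': (-4, 4266, 8)} {'yellow': [[0.052, -0.002, -0.015]], 'green': [], 'black': []}
```

Request:
{"fn": "carry_out", "kwargs": {
  "motion": [
    {"xyz": [-0.03,-0.005,0],"angular": [0,0,0]},
    {"xyz": [-0.065,-0.012,0],"angular": [0,0,0]},
    {"xyz": [-0.1,-0.018,0],"angular": [0,0,0]},
    {"xyz": [-0.13,-0.024,0],"angular": [0,0,0]},
    {"xyz": [-0.15,-0.027,0],"angular": [0,0,0]},
    {"xyz": [-0.154,-0.028,0.01],"angular": [0,0,0]},
    {"xyz": [-0.154,-0.028,0.04],"angular": [0,0,0]},
    {"xyz": [-0.154,-0.028,0.07],"angular": [0,0,0]},
    {"xyz": [-0.154,-0.028,0.088],"angular": [0,0,0]},
    {"xyz": [-0.154,-0.028,0.095],"angular": [0,0,0]},
    {"xyz": [-0.154,-0.028,0.096],"angular": [0,0,0]},
    {"xyz": [-0.154,-0.028,0.096],"angular": [0,0,0]}
  ]
}}

```text
clock: 15.9
position: [0.5238, -0.2774, 0.0106]
ee_rot: [0.743, 0.669, 0.0, 0.0]
ft_force: [-0.3, 0.2, -1.1]
grip_width: 0.406
grasp_force: 42.2
```

```bash
python3 -c "
from m import *
held('w11');a=snap('scene','s7');b=snap('side','d7')
c=cv2.resize(a['img'][120:220,100:260],(400,250));d=cv2.resize(b['img'][120:240,300:470],(400,282));cv2.imwrite('pics/c9.png',np.vstack([c,d])[:,:,::-1])"
```

```text
t 15.95 p [0.5238, -0.2777, 0.0107] yaw 84.0 w 0.407 f [ 0.2  0.3 -1.7] 
 {'blue': (-5, 4266, 8)} {'yellow': [[0.047, -0.002, -0.015]], 'green': [[0.039, 0.018, -0.015]], 'black': []}
```

View pics/c9.png

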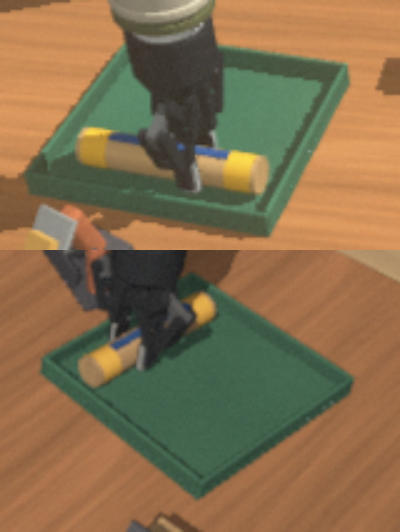

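Request:
{"fn": "carry_out", "kwargs": {
  "motion": [
    {"xyz": [0,0,0],"angular": [0,0,0]},
    {"xyz": [0,0,0],"angular": [0,0,0]},
    {"xyz": [0,0,0],"angular": [0,0,0]},
    {"xyz": [0,0,-0.01],"angular": [0,0,0]},
    {"xyz": [0,0,-0.03],"angular": [0,0,0]},
    {"xyz": [0,0,-0.07],"angular": [0,0,0]},
    {"xyz": [0,0,-0.11],"angular": [0,0,0]},
    {"xyz": [0,0,-0.11],"angular": [0,0,0]}
  ],
  "hand": 0.52
}}

```text
clock: 16.85
position: [0.5262, -0.2794, 0.127]
ee_rot: [0.743, 0.669, 0.002, 0.005]
ft_force: [0.6, 0.2, -0.7]
grip_width: 0.519
grasp_force: 0.0
```

Request:
{"fn": "carry_out", "kwargs": {
  "motion": [
    {"xyz": [0.572,-0.201,-0.02],"angular": [0,0,-3.5]},
    {"xyz": [0.572,-0.201,-0.02],"angular": [0,0,-3.5]},
    {"xyz": [0.572,-0.201,-0.02],"angular": [0,0,-3.5]},
    {"xyz": [0.572,-0.201,-0.02],"angular": [0,0,-3.5]},
    {"xyz": [0.572,-0.201,-0.02],"angular": [0,0,-3.5]},
    {"xyz": [0.572,-0.201,-0.02],"angular": [0,0,-3.5]},
    {"xyz": [0.572,-0.201,-0.02],"angular": [0,0,-3.5]},
    {"xyz": [0.572,-0.201,-0.02],"angular": [0,0,-3.5]},
    {"xyz": [0.572,-0.201,-0.02],"angular": [0,0,-3.5]},
    {"xyz": [0.572,-0.201,-0.02],"angular": [0,0,-3.5]},
    {"xyz": [0.572,-0.201,-0.02],"angular": [0,0,-3.5]},
    {"xyz": [0.572,-0.201,-0.02],"angular": [0,0,-3.5]}
  ],
  "hand": 0.6
}}

```text
clock: 18.05
position: [0.3842, 0.3068, 0.1408]
ee_rot: [0.723, 0.691, 0.001, 0.001]
ft_force: [1.0, -0.4, -0.1]
grip_width: 0.598
grasp_force: 0.0
```

Request:
{"fn": "carry_out", "kwargs": {
  "motion": [
    {"xyz": [0,0,0],"angular": [0,0,0]},
    {"xyz": [0,0,0],"angular": [0,0,0]},
    {"xyz": [0,0,0],"angular": [0,0,0]}
  ]
}}

```text
clock: 18.35
position: [0.3852, 0.304, 0.14]
ee_rot: [0.723, 0.691, -0.0, 0.0]
ft_force: [0.7, -0.2, -0.2]
grip_width: 0.6
grasp_force: 0.0
```

```bash
python3 -c "
from m import *
look('8');w=snap('wrist','w12')
for k in('green','black'): print(k,[(hit(w,*r[0],.02).round(4).tolist(),np.round(r[0]).tolist()) for r in blobs(masks(w['img'])[k],200,9000)])
a,b=load('s8'),load('d8')
v=bars(a,b)
if 'green' in v: g=v['green'];g[0][2]=.018;print(lines(w,g))
p,r=pose();print(p,r.as_matrix().round(3)[:2].tolist())
"
```

```text
green [0.3821 0.2847 0.0191] -2.4 0.147 {'blue': (45, 128, 6)} {'blue': (32, 89, 5)}
green [([0.3772, 0.2038, 0.02], [281.0, 318.0]), ([0.3826, 0.3573, 0.02], [278.0, 131.0])]
black [([0.59, 0.206, 0.02], [537.0, 305.0]), ([0.5777, 0.3574, 0.02], [550.0, 118.0])]
{'blue': (28, 1304, 8)}
[0.38548228 0.30368041 0.14003456] [[0.047, 0.999, 0.0], [0.999, -0.047, -0.001]]
```

Request:
{"fn": "carry_out", "kwargs": {
  "motion": [
    {"xyz": [0.008,-0.003,0.045],"angular": [0,0,0]},
    {"xyz": [0.008,-0.003,0.09],"angular": [0,0,0]},
    {"xyz": [0.008,-0.003,0.125],"angular": [0,0,0]},
    {"xyz": [0.008,-0.003,0.1365],"angular": [0,0,0]},
    {"xyz": [0.008,0.005,0.1365],"angular": [0,0,0]},
    {"xyz": [0.008,0.012,0.1365],"angular": [0,0,0]},
    {"xyz": [0.008,0.019,0.1365],"angular": [0,0,0]},
    {"xyz": [0.008,0.026,0.1365],"angular": [0,0,0]},
    {"xyz": [0.008,0.033,0.1365],"angular": [0,0,0]},
    {"xyz": [0.008,0.04,0.1365],"angular": [0,0,0]},
    {"xyz": [0.008,0.0435,0.1365],"angular": [0,0,0]},
    {"xyz": [0.008,0.0435,0.1365],"angular": [0,0,0]}
  ]
}}

```text
clock: 19.7
position: [0.429, 0.3111, 0.0036]
ee_rot: [0.723, 0.691, 0.0, -0.0]
ft_force: [-0.2, 0.1, -0.0]
grip_width: 0.602
grasp_force: 0.0
```

Request:
{"fn": "carry_out", "kwargs": {
  "motion": [
    {"xyz": [0,0,0],"angular": [0,0,0]},
    {"xyz": [0,0,0],"angular": [0,0,0]},
    {"xyz": [0,0,0],"angular": [0,0,0]},
    {"xyz": [0,0,0],"angular": [0,0,0]},
    {"xyz": [0,0,0],"angular": [0,0,0]}
  ],
  "hand": 0
}}

```text
clock: 20.2
position: [0.4284, 0.3113, 0.0037]
ee_rot: [0.722, 0.691, 0.0, 0.0]
ft_force: [0.7, -0.7, 3.4]
grip_width: 0.405
grasp_force: 39.8
```

```bash
python3 -c "
from m import *
held('w13');look('9')
print([ (k,[(np.round(r[0]).tolist()) for r in blobs(masks(load(f)['img'])['yellow'])]) for k,f in (('s','s9'),('d','d9'))])"
```

```text
t 20.25 p [0.4283, 0.3114, 0.0037] yaw 87.5 w 0.403 f [-1.1  1.1  3. ] 
 {'red': (-5, 4201, 9)} {'yellow': [], 'green': [[0.044, -0.002, -0.015]], 'black': []}
green [0.4275 0.2826 0.0176] -2.4 0.147 {'red': (11, 77, 7)} {'red': (-2, 152, 8)}
[('s', [[279.0, 232.0], [194.0, 188.0], [137.0, 178.0], [26.0, 115.0]]), ('d', [])]
```

Request:
{"fn": "carry_out", "kwargs": {
  "motion": [
    {"xyz": [0,0,-0.015],"angular": [0,0,0]},
    {"xyz": [0,0,-0.05],"angular": [0,0,0]},
    {"xyz": [-0.01,0.015,-0.08],"angular": [0,0,-1]},
    {"xyz": [-0.035,0.045,-0.08],"angular": [0,0,-2]},
    {"xyz": [-0.06,0.075,-0.08],"angular": [0,0,-3]},
    {"xyz": [-0.085,0.106,-0.08],"angular": [0,0,-4]},
    {"xyz": [-0.11,0.138,-0.08],"angular": [0,0,-6]},
    {"xyz": [-0.135,0.17,-0.08],"angular": [0,0,-8]},
    {"xyz": [-0.16,0.2,-0.08],"angular": [0,0,-9]},
    {"xyz": [-0.174,0.219,-0.08],"angular": [0,0,-9]},
    {"xyz": [-0.178,0.224,-0.08],"angular": [0,0,-9]},
    {"xyz": [-0.178,0.224,-0.06],"angular": [0,0,-9]}
  ]
}}

```text
clock: 21.55
position: [0.6465, 0.1233, 0.0663]
ee_rot: [0.667, 0.745, 0.002, 0.001]
ft_force: [-0.1, 0.8, -2.4]
grip_width: 0.411
grasp_force: 40.3
```

Request:
{"fn": "carry_out", "kwargs": {
  "motion": [
    {"xyz": [0,0,0.035],"angular": [0,0,0]},
    {"xyz": [0,0,0.053],"angular": [0,0,0]},
    {"xyz": [0,0,0.057],"angular": [0,0,0]},
    {"xyz": [0,0,0.057],"angular": [0,0,0]}
  ]
}}

```text
clock: 21.95
position: [0.6442, 0.1241, 0.0069]
ee_rot: [0.666, 0.746, -0.0, -0.0]
ft_force: [-0.1, 0.4, -1.6]
grip_width: 0.405
grasp_force: 40.3
```

```bash
python3 -c "
from m import *
held('w14')"
```

```text
t 22.0 p [0.6448, 0.1242, 0.0078] yaw 96.5 w 0.404 f [ 0.5  0.6 -1.5] 
 {'red': (-7, 4191, 8)} {'yellow': [], 'green': [[0.045, -0.003, -0.015]], 'black': []}
```

Request:
{"fn": "carry_out", "kwargs": {
  "motion": [
    {"xyz": [-0.015,0,0],"angular": [0,0,0]},
    {"xyz": [-0.035,0,0],"angular": [0,0,0]},
    {"xyz": [-0.055,0,0],"angular": [0,0,0]},
    {"xyz": [-0.075,0,0],"angular": [0,0,0]},
    {"xyz": [-0.09,0,0],"angular": [0,0,0]},
    {"xyz": [-0.092,0,0],"angular": [0,0,0]},
    {"xyz": [-0.092,0,0],"angular": [0,0,0]},
    {"xyz": [-0.092,0,0],"angular": [0,0,0]},
    {"xyz": [-0.092,0,0],"angular": [0,0,0]},
    {"xyz": [-0.092,0,0],"angular": [0,0,0]}
  ]
}}

```text
clock: 23.0
position: [0.6547, 0.0332, 0.0066]
ee_rot: [0.665, 0.746, 0.0, -0.0]
ft_force: [-0.4, 0.6, -1.9]
grip_width: 0.41
grasp_force: 40.3
```

```bash
python3 -c "
from m import *
held('w15');snap('scene','s10')"
```

```text
t 23.05 p [0.6547, 0.033, 0.0066] yaw 96.5 w 0.413 f [-0.3 -1.3 -2.4] 
 {'red': (-5, 4196, 8)} {'yellow': [], 'green': [[0.045, -0.002, -0.015]], 'black': []}
```

Still held, red up, halfway through. Out, put down, half turn, re-grip.

Request:
{"fn": "carry_out", "kwargs": {
  "motion": [
    {"xyz": [0.025,0,0],"angular": [0,0,0]},
    {"xyz": [0.06,0,0],"angular": [0,0,0]},
    {"xyz": [0.1,0,0],"angular": [0,0,0]},
    {"xyz": [0.1,0,-0.04],"angular": [0,0,0]},
    {"xyz": [0.1,-0.01,-0.075],"angular": [0,0,0]},
    {"xyz": [0.08,-0.05,-0.075],"angular": [0,0,0]},
    {"xyz": [0.05,-0.085,-0.075],"angular": [0,0,0]},
    {"xyz": [0.04,-0.1,-0.06],"angular": [0,0,0]},
    {"xyz": [0.04,-0.1,-0.03],"angular": [0,0,0]},
    {"xyz": [0.04,-0.1,-0.006],"angular": [0,0,0]},
    {"xyz": [0.04,-0.1,0.002],"angular": [0,0,0]},
    {"xyz": [0.04,-0.1,0.003],"angular": [0,0,0]}
  ]
}}

```text
clock: 24.3
position: [0.5505, 0.0609, 0.0037]
ee_rot: [0.666, 0.746, -0.001, -0.0]
ft_force: [0.5, 1.0, -0.3]
grip_width: 0.407
grasp_force: 40.9
```

Request:
{"fn": "carry_out", "kwargs": {
  "motion": [
    {"xyz": [0,0,0],"angular": [0,0,0]},
    {"xyz": [0,0,0],"angular": [0,0,0]},
    {"xyz": [0,0,0],"angular": [0,0,0]},
    {"xyz": [0,-0.008,0],"angular": [0,0,0]},
    {"xyz": [0,-0.015,0],"angular": [0,0,0]},
    {"xyz": [0,-0.022,0],"angular": [0,0,0]},
    {"xyz": [0,-0.029,0],"angular": [0,0,0]},
    {"xyz": [0,-0.036,0],"angular": [0,0,0]},
    {"xyz": [0,-0.043,0],"angular": [0,0,0]},
    {"xyz": [0,-0.05,0],"angular": [0,0,0]},
    {"xyz": [0,-0.055,0],"angular": [0,0,0]},
    {"xyz": [0,-0.055,0],"angular": [0,0,0]}
  ],
  "hand": 0.6
}}

```text
clock: 25.5
position: [0.4956, 0.0542, 0.0035]
ee_rot: [0.666, 0.746, -0.0, 0.0]
ft_force: [0.3, -0.2, -0.1]
grip_width: 0.602
grasp_force: 0.0
```

Request:
{"fn": "carry_out", "kwargs": {
  "motion": [
    {"xyz": [0,0,0],"angular": [0,0,0]},
    {"xyz": [0,0,0],"angular": [0,0,0]},
    {"xyz": [0,0,0],"angular": [0,0,0]},
    {"xyz": [0,0,0],"angular": [0,0,0]},
    {"xyz": [0,0,0],"angular": [0,0,0]}
  ],
  "hand": 0
}}

```text
clock: 26.0
position: [0.4965, 0.0543, 0.0038]
ee_rot: [0.666, 0.746, -0.0, 0.0]
ft_force: [-3.0, -1.0, 6.6]
grip_width: 0.406
grasp_force: 39.4
```

```bash
python3 -c "
from m import *
held('w16');look('11')"
```

```text
t 26.05 p [0.4965, 0.0543, 0.0038] yaw 96.5 w 0.407 f [-2.1 -1.1  5.7] 
 {'blue': (0, 4118, 8)} {'yellow': [], 'green': [[0.044, -0.002, -0.015]], 'black': []}
black [0.5972 0.2848 0.0158] -1.2 0.147 {'blue': (-4, 84, 5)} {'blue': (-17, 171, 7)}
```

Request:
{"fn": "carry_out", "kwargs": {
  "motion": [
    {"xyz": [0,0,-0.015],"angular": [0,0,0]},
    {"xyz": [0,0,-0.05],"angular": [0,0,0]},
    {"xyz": [0.01,0.015,-0.075],"angular": [0,0,0]},
    {"xyz": [0.025,0.05,-0.075],"angular": [0,0,0]},
    {"xyz": [0.038,0.09,-0.075],"angular": [0,0,0]},
    {"xyz": [0.049,0.13,-0.075],"angular": [0,0,0]},
    {"xyz": [0.053,0.15,-0.075],"angular": [0,0,0]},
    {"xyz": [0.053,0.154,-0.07],"angular": [0,0,0]},
    {"xyz": [0.053,0.154,-0.035],"angular": [0,0,0]},
    {"xyz": [0.053,0.154,-0.01],"angular": [0,0,0]},
    {"xyz": [0.053,0.154,-0.003],"angular": [0,0,0]},
    {"xyz": [0.053,0.154,-0.003],"angular": [0,0,0]}
  ]
}}

```text
clock: 27.35
position: [0.6427, 0.1241, 0.0065]
ee_rot: [0.666, 0.746, -0.0, -0.0]
ft_force: [-0.2, 0.0, -1.3]
grip_width: 0.402
grasp_force: 40.5
```

```bash
python3 -c "
from m import *
held('w17')"
```

```text
t 27.4 p [0.6435, 0.1244, 0.0076] yaw 96.5 w 0.403 f [-0.3  0.5 -1.9] 
 {'blue': (-2, 4110, 8)} {'yellow': [], 'green': [[0.044, -0.003, -0.015]], 'black': []}
```

Request:
{"fn": "carry_out", "kwargs": {
  "motion": [
    {"xyz": [-0.015,0,0],"angular": [0,0,0]},
    {"xyz": [-0.035,0,0],"angular": [0,0,0]},
    {"xyz": [-0.055,0,0],"angular": [0,0,0]},
    {"xyz": [-0.075,0,0],"angular": [0,0,0]},
    {"xyz": [-0.09,0,0],"angular": [0,0,0]},
    {"xyz": [-0.092,0,0],"angular": [0,0,0]},
    {"xyz": [-0.092,0,0],"angular": [0,0,0]},
    {"xyz": [-0.092,0,0],"angular": [0,0,0]},
    {"xyz": [-0.092,0,0],"angular": [0,0,0]},
    {"xyz": [-0.092,0,0],"angular": [0,0,0]}
  ]
}}

```text
clock: 28.4
position: [0.6536, 0.0341, 0.0067]
ee_rot: [0.665, 0.746, 0.0, -0.0]
ft_force: [1.1, 0.4, -1.6]
grip_width: 0.405
grasp_force: 40.5
```

```bash
python3 -c "
from m import *
held('w18');snap('scene','s12')"
```

```text
t 28.45 p [0.6536, 0.0339, 0.0066] yaw 96.5 w 0.408 f [-0.2 -0.1 -1. ] 
 {'blue': (0, 4113, 8)} {'yellow': [], 'green': [[0.045, -0.002, -0.015]], 'black': []}
```

Request:
{"fn": "carry_out", "kwargs": {
  "motion": [
    {"xyz": [0.03,0,0],"angular": [0,0,0]},
    {"xyz": [0.07,0,0],"angular": [0,0,0]},
    {"xyz": [0.1,0,0],"angular": [0,0,0]},
    {"xyz": [0.1,0,-0.04],"angular": [0,0,0]},
    {"xyz": [0.1,0,-0.08],"angular": [0,0,0]},
    {"xyz": [0.08,-0.01,-0.1],"angular": [0,0,1]},
    {"xyz": [0.04,-0.025,-0.1],"angular": [0,0,2]},
    {"xyz": [0,-0.042,-0.1],"angular": [0,0,4]},
    {"xyz": [-0.04,-0.059,-0.1],"angular": [0,0,6]},
    {"xyz": [-0.08,-0.076,-0.1],"angular": [0,0,8]},
    {"xyz": [-0.12,-0.093,-0.1],"angular": [0,0,10]},
    {"xyz": [-0.15,-0.105,-0.1],"angular": [0,0,12.5]}
  ]
}}

```text
clock: 29.7
position: [0.5652, -0.1309, 0.1066]
ee_rot: [0.744, 0.668, -0.001, 0.0]
ft_force: [0.0, -0.8, -3.0]
grip_width: 0.409
grasp_force: 40.7
```

Request:
{"fn": "carry_out", "kwargs": {
  "motion": [
    {"xyz": [-0.03,-0.018,0],"angular": [0,0,0]},
    {"xyz": [-0.065,-0.04,0],"angular": [0,0,0]},
    {"xyz": [-0.1,-0.061,0],"angular": [0,0,0]},
    {"xyz": [-0.13,-0.08,0],"angular": [0,0,0]},
    {"xyz": [-0.15,-0.091,0],"angular": [0,0,0]},
    {"xyz": [-0.154,-0.093,0.01],"angular": [0,0,0]},
    {"xyz": [-0.154,-0.093,0.03],"angular": [0,0,0]},
    {"xyz": [-0.154,-0.093,0.03],"angular": [0,0,0]}
  ]
}}

```text
clock: 30.5
position: [0.4567, -0.2698, 0.0744]
ee_rot: [0.743, 0.669, -0.0, -0.002]
ft_force: [0.2, 0.4, -1.7]
grip_width: 0.405
grasp_force: 40.7
```

```bash
python3 -c "
from m import *
held('w19')
w=load('w19')
print([(hit(w,*r[0],.026).round(4).tolist(),np.round(r[0]).tolist()) for r in blobs(masks(w['img'])['yellow'],200,9000)])
look('13')
print([(hit(load('s13'),*r[0],.026).round(3)) for r in blobs(masks(load('s13')['img'])['yellow'])])"
```

```text
t 30.55 p [0.4575, -0.2698, 0.0757] yaw 84.1 w 0.411 f [ 0.5 -0.3 -0.7] 
 {'blue': (-2, 4093, 8)} {'yellow': [], 'green': [[0.044, 0.009, -0.015]], 'black': []}
[([0.5247, -0.3924, 0.026], [409.0, 400.0]), ([0.5274, -0.2332, 0.026], [410.0, 157.0])]
black [0.5966 0.2844 0.0166] -1.1 0.147 {'blue': (-2, 86, 5)} {'blue': (-16, 170, 7)}
[array([ 0.643, -0.021,  0.026]), array([ 0.528, -0.238,  0.026]), array([ 0.517, -0.384,  0.026]), array([ 0.256, -0.826,  0.026])]
```

Request:
{"fn": "carry_out", "kwargs": {
  "motion": [
    {"xyz": [0,0,0.03],"angular": [0,0,0]},
    {"xyz": [0,0,0.055],"angular": [0,0,0]},
    {"xyz": [0,0,0.065],"angular": [0,0,0]},
    {"xyz": [0,0,0.066],"angular": [0,0,0]},
    {"xyz": [0,0,0.066],"angular": [0,0,0]}
  ]
}}

```text
clock: 31.15
position: [0.4585, -0.2712, 0.0115]
ee_rot: [0.743, 0.669, 0.0, 0.001]
ft_force: [0.6, -0.8, -0.7]
grip_width: 0.406
grasp_force: 40.8
```

Request:
{"fn": "carry_out", "kwargs": {
  "motion": [
    {"xyz": [0,0,0],"angular": [0,0,0]},
    {"xyz": [0,0,0],"angular": [0,0,0]},
    {"xyz": [0,0,0],"angular": [0,0,0]},
    {"xyz": [0,0,-0.01],"angular": [0,0,0]},
    {"xyz": [0,0,-0.03],"angular": [0,0,0]},
    {"xyz": [0,0,-0.07],"angular": [0,0,0]},
    {"xyz": [0,0,-0.11],"angular": [0,0,0]},
    {"xyz": [0,0,-0.13],"angular": [0,0,0]}
  ],
  "hand": 0.52
}}

```text
clock: 31.95
position: [0.4591, -0.2714, 0.1448]
ee_rot: [0.743, 0.669, 0.0, 0.002]
ft_force: [0.4, -0.9, 0.2]
grip_width: 0.522
grasp_force: 0.0
```

```bash
python3 -c "
from m import *
held('w20')
w=load('w20')
for k in('yellow','green'): print([(hit(w,*r[0],.026).round(4).tolist(),np.round(r[0]).tolist()) for r in blobs(masks(w['img'])[k],200,9000)])
"
```

```text
t 32.0 p [0.46, -0.272, 0.1468] yaw 84.0 w 0.521 f [ 2.3 -0.8  2.1] 
 {'blue': (-7, 1833, 3)} {'yellow': [], 'green': [], 'black': []}
[([0.5267, -0.2331, 0.026], [372.0, 142.0])]
[([0.4304, -0.3762, 0.026], [264.0, 326.0]), ([0.4463, -0.2265, 0.026], [261.0, 145.0])]
```

```bash
python3 -c "
from m import *
w=snap('wrist','w21');a=snap('scene','s14')
m=masks(w['img'])['blue'];n=np.argwhere(m>0);print([ (hit(w,np.median(n[abs(n[:,0]-v)<4][:,1]),v,.042).round(3).tolist()) for v in(170,230,290) if (abs(n[:,0]-v)<4).any()])
cv2.imwrite('pics/c10.png',np.hstack([w['img'][50:400,100:500],cv2.resize(a['img'][110:230,90:260],(400,350))])[:,:,::-1])"
```

```text
[[0.52, -0.251, 0.042], [0.516, -0.295, 0.042], [0.451, -0.338, 0.042]]
```

View pics/c10.png

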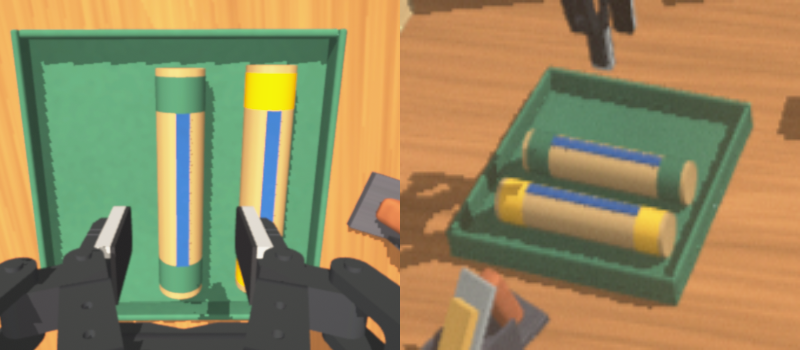

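Request:
{"fn": "carry_out", "kwargs": {
  "motion": [
    {"xyz": [0.585,0.076,0],"angular": [0,0,-4.8]},
    {"xyz": [0.585,0.076,0],"angular": [0,0,-4.8]},
    {"xyz": [0.585,0.076,0],"angular": [0,0,-4.8]},
    {"xyz": [0.585,0.076,0],"angular": [0,0,-4.8]},
    {"xyz": [0.585,0.076,0],"angular": [0,0,-4.8]},
    {"xyz": [0.585,0.076,0],"angular": [0,0,-4.8]},
    {"xyz": [0.585,0.076,0],"angular": [0,0,-4.8]},
    {"xyz": [0.585,0.076,0],"angular": [0,0,-4.8]},
    {"xyz": [0.585,0.076,0],"angular": [0,0,-4.8]},
    {"xyz": [0.585,0.076,0],"angular": [0,0,-4.8]},
    {"xyz": [0.585,0.076,0],"angular": [0,0,-4.8]},
    {"xyz": [0.585,0.076,0],"angular": [0,0,-4.8]}
  ],
  "hand": 0.58
}}

```text
clock: 33.3
position: [0.5937, 0.3055, 0.139]
ee_rot: [0.714, 0.7, -0.001, -0.001]
ft_force: [0.3, -0.4, 0.4]
grip_width: 0.582
grasp_force: 0.0
```

Request:
{"fn": "carry_out", "kwargs": {
  "motion": [
    {"xyz": [0,0,0],"angular": [0,0,0]},
    {"xyz": [0,0,0],"angular": [0,0,0]},
    {"xyz": [0,0,0],"angular": [0,0,0]}
  ]
}}

```text
clock: 33.6
position: [0.5947, 0.301, 0.1397]
ee_rot: [0.715, 0.699, -0.001, 0.0]
ft_force: [-0.5, -0.8, 0.6]
grip_width: 0.576
grasp_force: 0.0
```

```bash
python3 -c "
from m import *
look('15');w=snap('wrist','w22')
print([(hit(w,*r[0],.02).round(4).tolist(),np.round(r[0]).tolist()) for r in blobs(masks(w['img'])['black'],200,9000)])
v=bars(load('s15'),load('d15'))
g=v.get('black',(np.array([.597,.2846,.018]),-1.1));g[0][2]=.018;print(lines(w,g))
p,r=pose();print(p,r.as_matrix().round(3)[:2].tolist())
cv2.imwrite('pics/c11.png',w['img'][:,:,::-1])
"
```

```text
[([0.6806, 0.2988, 0.02], [398.0, 202.0]), ([0.7392, 0.3324, 0.02], [480.0, 156.0]), ([0.7141, 0.3532, 0.02], [449.0, 128.0])]
{}
[0.59509937 0.30074622 0.14047933] [[0.023, 1.0, 0.0], [1.0, -0.023, -0.001]]
```

View pics/c11.png

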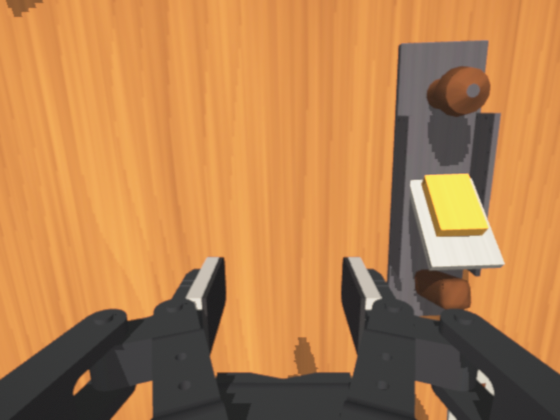

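```bash
python3 -c "
from m import *
for f in('s15','d15'):
    c=load(f);M=masks(c['img'])
    for k in('black','blue','red'): 
        print(f,k,[(np.round(r[0]).tolist(),np.round(r[1]).tolist(),hit(c,*r[0],.02)[:2].round(3).tolist()) for r in blobs(M[k],25,900) if (lambda h:.3<h[0]<.85 and -.45<h[1]<.45)(hit(c,*r[0],.02))])
"
```

```text
s15 black [([118.0, 184.0], [5.0, 11.0], [0.535, -0.424])]
s15 blue []
s15 red []
d15 black [([231.0, 188.0], [6.0, 10.0], [0.681, 0.015]), ([330.0, 163.0], [3.0, 16.0], [0.572, -0.23])]
d15 blue []
d15 red []
```

```bash
python3 -c "
from m import *
a=load('s15')['img'];b=load('d15')['img'];cv2.imwrite('pics/c12.png',np.hstack([cv2.resize(a[100:310,210:490],(400,300)),cv2.resize(b[130:400,60:420],(400,300))])[:,:,::-1])"
```

```text
(no output)
```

View pics/c12.png

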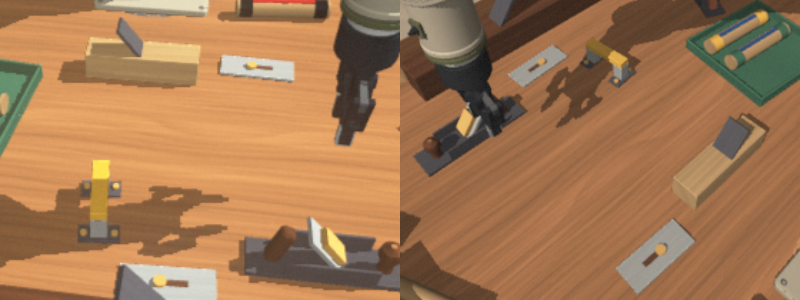

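```bash
cat > f.py <<'E'
from m import *
import sys
f=sys.argv[1]; a=snap('scene','s'+f);b=snap('side','d'+f);w=snap('wrist','w'+f)
for n,c in(('s',a),('d',b),('w',w)):
    M=masks(c['img'])
    for k in('black','red','blue'):
        print(n,k,[(np.round(r[0]).tolist(),np.round(r[1]).tolist(),hit(c,*r[0],.02)[:2].round(3).tolist()) for r in blobs(M[k],25,20000) if (lambda h:.0<h[0]<.65 and .0<h[1]<.6)(hit(c,*r[0],.02))])
E
python3 f.py 16; python3 -c "
from m import *
for f in('s13','s14','s15','s16'):
    a=load(f)
    M=masks(a['img']);print(f,[(np.round(r[0]).tolist(),hit(a,*r[0],.02)[:2].round(3).tolist()) for k in('black',) for r in blobs(M[k],25,900) if r[0][0]>350])
h=cv2.cvtColor(load('s16')['img'],cv2.COLOR_RGB2HSV);print(h[92:116:3,407].tolist(),h[104,370:450:6].tolist())"
```

```text
s black [([434.0, 106.0], [11.0, 8.0], [0.097, 0.334]), ([382.0, 106.0], [11.0, 7.0], [0.11, 0.191])]
s red [([394.0, 100.0], [2.0, 14.0], [0.076, 0.223])]
s blue []
d black [([376.0, 413.0], [12.0, 25.0], [0.107, 0.179]), ([32.0, 398.0], [55.0, 13.0], [0.533, 0.585])]
d red []
d blue []
w black []
w red []
w blue []
s13 [([465.0, 286.0], [0.725, 0.347]), ([460.0, 272.0], [0.691, 0.341]), ([464.0, 239.0], [0.602, 0.359]), ([392.0, 231.0], [0.6, 0.213]), ([522.0, 103.0], [0.046, 0.577]), ([554.0, 89.0], [-0.043, 0.682])]
s14 [([441.0, 293.0], [0.748, 0.301]), ([465.0, 286.0], [0.725, 0.347]), ([428.0, 280.0], [0.722, 0.278]), ([460.0, 271.0], [0.689, 0.343]), ([446.0, 140.0], [0.256, 0.351]), ([389.0, 136.0], [0.258, 0.208]), ([522.0, 103.0], [0.045, 0.579]), ([553.0, 89.0], [-0.043, 0.681])]
s15 [([434.0, 106.0], [0.097, 0.334]), ([382.0, 106.0], [0.11, 0.191])]
s16 [([434.0, 106.0], [0.097, 0.334]), ([382.0, 106.0], [0.11, 0.191])]
[[14, 145, 222], [14, 142, 222], [15, 140, 232], [3, 194, 196], [18, 116, 207], [17, 112, 162], [17, 116, 134], [13, 140, 140]] [[14, 143, 219], [17, 116, 160], [11, 81, 76], [17, 114, 205], [17, 113, 206], [17, 114, 203], [17, 114, 208], [17, 117, 207], [18, 115, 209], [17, 119, 214], [17, 111, 156], [14, 65, 59], [15, 137, 224], [17, 106, 99]]
```

```bash
python3 -c "
from h import *
o=get_obs();q=np.array(o['joint_pos']);print(q.round(4).tolist(),o['position'],o['ee_rot'])
p=o['position'];print(np.hypot(p[0],p[1]),p[2],np.arctan2(p[1],p[0]))
A=[[np.sin(.332),np.sin(1.792)],[np.sin(q[1]),np.sin(q[1]+q[3])]];r=[.6245,np.hypot(p[0],p[1])]
L=np.linalg.solve(A,r);print('L',L)
print('h-L3',.231-L@[np.cos(.332),np.cos(1.792)],p[2]-L@[np.cos(q[1]),np.cos(q[1]+q[3])])
"
```

```text
[0.0762, 0.6541, -0.9116, 1.4127, 0.5193, 1.3254, -0.8817] [0.5949481 0.3015618 0.140724 ] [7.15028925e-01 6.99094812e-01 9.24358358e-06 2.84070796e-04]
0.6670103118487536 0.14072400175334654 0.46912910192926144
L [0.33067889 0.52962517]
h-L3 0.034580653628876745 0.13030442891601327
```

```bash
cat > fk.py <<'E'
import numpy as np
from scipy.spatial.transform import Rotation as R
z=lambda a:R.from_euler('z',a); y=lambda a:R.from_euler('y',a)
def rots(q,s,o=0):
    R1=z(s[0]*q[0]);R2=R1*y(q[1]);R3=R2*z(s[1]*q[2]);R4=R3*y(q[3]);R5=R4*z(s[2]*q[4]);R6=R5*y(q[5]);return R1,R2,R3,R4,R5,R6,R6*z(s[3]*q[6]+o)
E
python3 -c "
from fk import *
import itertools
D=[([1.213,.333,-.065,1.461,.022,1.35,-.088],[.205,-.59,.231],[.986,.167,0,-.001]),([0.0762, 0.6541, -0.9116, 1.4127, 0.5193, 1.3254, -0.8817],[0.5949481, 0.3015618, 0.140724],[7.15028925e-01, 6.99094812e-01, 0,0])]
res=[]
for s in itertools.product((1,-1),repeat=4):
  for o in np.arange(4)*np.pi/2:
    e=[(R.from_quat(t)*rots(q,s,o)[6].inv()).magnitude() for q,_,t in D]
    A=[];b=[]
    for q,p,_ in D:
        r=rots(q,s,o); A.append(np.c_[[0,0,1],r[2].as_matrix()[:,2],r[4].as_matrix()[:,2],r[6].as_matrix()[:,2],r[2].as_matrix()[:,0],r[4].as_matrix()[:,0]]);b+=p
    A=np.vstack(A);x,rs,rk,_=np.linalg.lstsq(A[:,:4],b,rcond=None);res.append((max(e),s,round(o,2),x.round(4),np.abs(A[:,:4]@x-b).max().round(4)))
for t in sorted(res,key=lambda t:t[0])[:4]: print(t)
"

```

```text
(0.0009326468713961916, (-1, -1, -1, -1), np.float64(1.57), array([-5.9837,  0.5269,  0.4453, -5.8147]), np.float64(0.0393))
(0.10736352003577168, (-1, 1, 1, 1), np.float64(1.57), array([-380.3666,    1.6915,   -0.605 , -378.942 ]), np.float64(0.0766))
(1.0168855979240274, (-1, 1, -1, 1), np.float64(1.57), array([ 0.0674, -0.6707,  0.6525, -1.1104]), np.float64(0.2056))
(1.0228069440945378, (1, -1, 1, 1), np.float64(3.14), array([-2.7841,  5.0437, -1.8884,  2.4122]), np.float64(0.3963))
```

Request:
{"fn": "carry_out", "kwargs": {
  "motion": [
    {"xyz": [0.1,-0.22,-0.06],"angular": [0,-15,0]},
    {"xyz": [0.1,-0.22,-0.06],"angular": [0,-15,0]},
    {"xyz": [0.1,-0.22,-0.06],"angular": [0,-15,0]},
    {"xyz": [0.1,-0.22,-0.06],"angular": [0,-15,0]},
    {"xyz": [0.1,-0.22,-0.06],"angular": [0,-15,0]},
    {"xyz": [0.1,-0.22,-0.06],"angular": [0,-15,0]},
    {"xyz": [0.1,-0.22,-0.06],"angular": [0,-15,0]},
    {"xyz": [0.1,-0.22,-0.06],"angular": [0,-15,0]}
  ]
}}

```text
clock: 34.7
position: [0.3781, 0.4062, 0.2003]
ee_rot: [0.709, 0.693, -0.093, 0.092]
ft_force: [-0.3, 0.2, -0.4]
grip_width: 0.581
grasp_force: 0.0
```

```bash
cat > rec.py <<'E'
from h import *
import json
o=get_obs(); L=json.load(open('D.json')) if __import__('os').path.exists('D.json') else []
L.append([list(map(float,o[k])) for k in('joint_pos','position','ee_rot')]); json.dump(L,open('D.json','w')); print(np.round(o['joint_pos'],3).tolist(),np.round(o['position'],4).tolist())
E
python3 rec.py
```

```text
[-0.302, 0.523, -0.945, 1.483, 0.498, 1.607, -1.305] [0.3781, 0.4062, 0.2003]
```

Request:
{"fn": "carry_out", "kwargs": {
  "motion": [
    {"xyz": [0.0,-0.14,-0.0],"angular": [0,-15,0]},
    {"xyz": [0.0,-0.14,-0.0],"angular": [0,-15,0]},
    {"xyz": [0.0,-0.14,-0.0],"angular": [0,-15,0]},
    {"xyz": [0.0,-0.14,-0.0],"angular": [0,-15,0]},
    {"xyz": [0.0,-0.14,-0.0],"angular": [0,-15,0]},
    {"xyz": [0.0,-0.14,-0.0],"angular": [0,-15,0]}
  ]
}}

```text
clock: 35.3
position: [0.2388, 0.4096, 0.2002]
ee_rot: [0.691, 0.674, -0.185, 0.181]
ft_force: [-0.4, 0.5, -0.1]
grip_width: 0.58
grasp_force: 0.0
```

```bash
python3 rec.py; python3 f.py 17
```

```text
[-0.568, 0.569, -0.941, 1.507, 0.463, 1.829, -1.583] [0.2388, 0.4096, 0.2002]
s black [([434.0, 106.0], [11.0, 8.0], [0.097, 0.334]), ([382.0, 106.0], [11.0, 7.0], [0.11, 0.191])]
s red [([394.0, 100.0], [2.0, 14.0], [0.076, 0.223])]
s blue []
d black [([30.0, 416.0], [7.0, 59.0], [0.507, 0.599])]
d red []
d blue []
w black [([180.0, 261.0], [15.0, 29.0], [0.099, 0.173]), ([128.0, 168.0], [26.0, 38.0], [0.084, 0.324])]
w red [([149.0, 221.0], [91.0, 10.0], [0.082, 0.249])]
w blue []
```

```bash
cat >> fk.py <<'E'
S=(-1,-1,-1,-1);O=np.pi/2
def basis(q):
    r=[k.as_matrix() for k in rots(q,S,O)]
    # h, a1(x after j1), L1 z, elbow offset x (before/after j4), L2 z, wrist offset x, L3
    return np.c_[[0,0,1],r[2][:,2],r[2][:,0],r[3][:,0],r[4][:,2],r[4][:,0],r[5][:,0],r[6][:,2]]
E
python3 -c "
from fk import *
import json
from h import tri,load
from m import masks,blobs
D=json.load(open('D.json'))+[([1.213,.333,-.065,1.461,.022,1.35,-.088],[.205,-.59,.231],0),([0.0762, 0.6541, -0.9116, 1.4127, 0.5193, 1.3254, -0.8817],[0.5949481, 0.3015618, 0.140724],0)]
A=np.vstack([basis(d[0]) for d in D]);b=np.hstack([d[1] for d in D])
for c in([0,1,4,7],[0,1,2,3,4,7],[0,1,2,4,7],[0,1,4,6,7],[0,1,3,4,7],[0,1,4,5,7],[0,1,2,3,4,6,7]):
    x,*_=np.linalg.lstsq(A[:,c],b,rcond=None);print(c,x.round(4),np.abs(A[:,c]@x-b).max().round(4))
a,w=load('s17'),load('w17')
for p,q in(((434,106),(128,168)),((382,106),(180,261))): print(tri(a,p,w,q))
"
```

```text
[0, 1, 4, 7] [0.1884 0.5236 0.4518 0.3552] 0.0359
[0, 1, 2, 3, 4, 7] [ 0.2413  0.1445  0.033  -0.3792  0.4689  0.4069] 0.0391
[0, 1, 2, 4, 7] [ 0.1884  0.5229 -0.0064  0.4582  0.3552] 0.0359
[0, 1, 4, 6, 7] [ 0.1879  0.5234  0.441  -0.011   0.3551] 0.0361
[0, 1, 3, 4, 7] [ 0.2397  0.153  -0.3673  0.5005  0.4053] 0.0391
[0, 1, 4, 5, 7] [0.275  0.5203 0.4728 0.0869 0.3494] 0.0361
[0, 1, 2, 3, 4, 6, 7] [ 0.2387  0.1662  0.1343 -0.368   0.3435 -0.0224  0.4051] 0.0394
(array([0.08974283, 0.33165204, 0.02224614]), np.float64(0.00951091400328398))
(array([0.10706151, 0.1875214 , 0.02359617]), np.float64(0.012928329447865951))
```

Request:
{"fn": "carry_out", "kwargs": {
  "motion": [
    {"xyz": [-0.011,-0.036,0.035],"angular": [-1,0,-1.8]},
    {"xyz": [-0.022,-0.072,0.07],"angular": [-2,0,-3.5]},
    {"xyz": [-0.033,-0.108,0.105],"angular": [-3,0,-5.3]},
    {"xyz": [-0.044,-0.144,0.141],"angular": [-4.1,0,-7.1]},
    {"xyz": [-0.044,-0.144,0.141],"angular": [-4.1,0,-7.1]},
    {"xyz": [-0.044,-0.144,0.141],"angular": [-4.1,0,-7.1]},
    {"xyz": [-0.044,-0.144,0.141],"angular": [-4.1,0,-7.1]}
  ]
}}

```text
clock: 36.15
position: [0.0917, 0.3057, 0.101]
ee_rot: [0.641, 0.723, -0.171, 0.193]
ft_force: [0.5, -0.4, 0.4]
grip_width: 0.579
grasp_force: 0.0
```

```bash
python3 rec.py; python3 f.py 18; python3 -c "
from h import *
p,r=pose();print(r.as_matrix().round(3).tolist())"
```

```text
[-0.56, 0.414, -1.088, 1.979, 0.354, 1.523, -1.709] [0.0917, 0.3057, 0.101]
s black [([434.0, 106.0], [12.0, 7.0], [0.094, 0.335]), ([382.0, 106.0], [11.0, 8.0], [0.11, 0.19]), ([522.0, 103.0], [5.0, 30.0], [0.044, 0.579])]
s red []
s blue []
d black [([109.0, 399.0], [20.0, 4.0], [0.438, 0.49])]
d red []
d blue []
w black [([278.0, 130.0], [66.0, 49.0], [0.085, 0.325])]
w red [([282.0, 218.0], [17.0, 128.0], [0.095, 0.253])]
w blue []
[[-0.103, 0.993, 0.06], [0.86, 0.119, -0.495], [-0.499, 0.0, -0.867]]
```

Request:
{"fn": "carry_out", "kwargs": {
  "motion": [
    {"xyz": [0.015,0,0.026],"angular": [0,0,0]},
    {"xyz": [0.03,0,0.052],"angular": [0,0,0]},
    {"xyz": [0.042,0,0.073],"angular": [0,0,0]},
    {"xyz": [0.046,0,0.081],"angular": [0,0,0]},
    {"xyz": [0.046,0,0.081],"angular": [0,0,0]}
  ]
}}

```text
clock: 36.8
position: [0.0907, 0.3039, 0.007]
ee_rot: [0.64, 0.723, -0.172, 0.194]
ft_force: [-0.3, 0.6, 0.0]
grip_width: 0.578
grasp_force: 0.0
```

Request:
{"fn": "carry_out", "kwargs": {
  "motion": [
    {"xyz": [0,0,0],"angular": [0,0,0]},
    {"xyz": [0,0,0],"angular": [0,0,0]},
    {"xyz": [0,0,0],"angular": [0,0,0]},
    {"xyz": [0,0,0],"angular": [0,0,0]},
    {"xyz": [0,0,0],"angular": [0,0,0]}
  ],
  "hand": 0,
  "grip_force": 60
}}

```text
clock: 37.3
position: [0.0907, 0.3049, 0.0083]
ee_rot: [0.64, 0.723, -0.171, 0.194]
ft_force: [-1.6, 1.8, 7.0]
grip_width: 0.401
grasp_force: 59.5
```

```bash
python3 rec.py; python3 f.py 19;python3 -c "
from h import *
p,r=pose();print(r.as_matrix().round(3).tolist())"
```

```text
[-0.662, 0.587, -0.986, 2.03, 0.487, 1.375, -1.821] [0.0907, 0.3049, 0.0083]
s black [([382.0, 106.0], [11.0, 8.0], [0.11, 0.19])]
s red []
s blue []
d black []
d red []
d blue []
w black []
w red [([293.0, 344.0], [26.0, 70.0], [0.1, 0.257])]
w blue []
[[-0.105, 0.993, 0.061], [0.86, 0.121, -0.495], [-0.499, 0.001, -0.867]]
```

Request:
{"fn": "carry_out", "kwargs": {
  "motion": [
    {"xyz": [-0.008,0,-0.014],"angular": [0,0,0]},
    {"xyz": [-0.022,0,-0.04],"angular": [0,0,0]},
    {"xyz": [-0.035,0.005,-0.061],"angular": [0,0,0]},
    {"xyz": [-0.036,0.03,-0.061],"angular": [0,0,0]},
    {"xyz": [-0.038,0.07,-0.06],"angular": [0,0,0]},
    {"xyz": [-0.04,0.11,-0.059],"angular": [0,0,0]},
    {"xyz": [-0.041,0.15,-0.058],"angular": [0,0,0]},
    {"xyz": [-0.043,0.19,-0.057],"angular": [0,0,0]},
    {"xyz": [-0.044,0.23,-0.056],"angular": [0,0,0]},
    {"xyz": [-0.046,0.27,-0.055],"angular": [0,0,0]},
    {"xyz": [-0.047,0.31,-0.054],"angular": [0,0,0]},
    {"xyz": [-0.048,0.331,-0.053],"angular": [0,0,0]}
  ]
}}

```text
clock: 38.65
position: [0.4246, 0.3284, 0.0776]
ee_rot: [0.642, 0.722, -0.171, 0.194]
ft_force: [0.6, -0.6, -0.2]
grip_width: 0.401
grasp_force: 59.6
```

```bash
python3 rec.py; python3 f.py 20;python3 -c "
from h import *
p,r=pose();print(r.as_matrix().round(3).tolist(),get_obs()['grip_width'])"
```

```text
[-0.377, 0.69, -0.805, 1.577, 0.725, 1.6, -1.237] [0.4246, 0.3284, 0.0776]
s black [([396.0, 159.0], [14.0, 10.0], [0.351, 0.225]), ([478.0, 136.0], [44.0, 84.0], [0.224, 0.436]), ([513.0, 101.0], [42.0, 10.0], [0.037, 0.555])]
s red [([429.0, 154.0], [3.0, 52.0], [0.322, 0.306])]
s blue [([525.0, 118.0], [7.0, 6.0], [0.126, 0.571])]
d black [([125.0, 413.0], [6.0, 14.0], [0.399, 0.482]), ([112.0, 400.0], [15.0, 4.0], [0.433, 0.488]), ([32.0, 399.0], [54.0, 14.0], [0.531, 0.585]), ([80.0, 332.0], [6.0, 7.0], [0.588, 0.468]), ([137.0, 273.0], [3.0, 17.0], [0.626, 0.318]), ([233.0, 279.0], [21.0, 15.0], [0.475, 0.183])]
d red [([201.0, 300.0], [5.0, 62.0], [0.482, 0.26])]
d blue []
w black []
w red [([293.0, 344.0], [26.0, 70.0], [0.455, 0.126])]
w blue []
[[-0.103, 0.993, 0.06], [0.86, 0.119, -0.496], [-0.5, 0.0, -0.866]] 0.4015027390091858
```

Request:
{"fn": "carry_out", "kwargs": {
  "motion": [
    {"xyz": [-0.03,0.003,0.017],"angular": [0,0,0]},
    {"xyz": [-0.066,0.007,0.038],"angular": [0,0,0]},
    {"xyz": [-0.102,0.011,0.059],"angular": [0,0,0]},
    {"xyz": [-0.138,0.015,0.08],"angular": [0,0,0]},
    {"xyz": [-0.174,0.019,0.1],"angular": [0,0,0]},
    {"xyz": [-0.207,0.023,0.119],"angular": [0,0,0]},
    {"xyz": [-0.221,0.024,0.127],"angular": [0,0,0]},
    {"xyz": [-0.208,0.024,0.15],"angular": [0,0,0]},
    {"xyz": [-0.194,0.024,0.174],"angular": [0,0,0]},
    {"xyz": [-0.188,0.024,0.184],"angular": [0,0,0]},
    {"xyz": [-0.186,0.024,0.188],"angular": [0,0,0]},
    {"xyz": [-0.186,0.024,0.188],"angular": [0,0,0]}
  ]
}}

```text
clock: 40.0
position: [0.4751, 0.08, 0.0084]
ee_rot: [0.64, 0.724, -0.172, 0.194]
ft_force: [-1.6, 0.4, 0.9]
grip_width: 0.405
grasp_force: 59.9
```

```bash
python3 rec.py; python3 f.py 21; python3 -c "
from m import *
v=bars(load('s21'),load('d21'),verbose=1)"
```

```text
[0.032, 0.546, -0.73, 1.94, 0.845, 1.263, -1.02] [0.4751, 0.08, 0.0084]
s black [([354.0, 167.0], [34.0, 71.0], [0.394, 0.124])]
s red [([313.0, 183.0], [48.0, 3.0], [0.468, 0.032])]
s blue []
d black [([125.0, 413.0], [5.0, 13.0], [0.399, 0.482]), ([31.0, 397.0], [56.0, 13.0], [0.535, 0.585]), ([202.0, 238.0], [19.0, 49.0], [0.605, 0.163])]
d red [([279.0, 234.0], [4.0, 30.0], [0.493, 0.031])]
d blue []
w black []
w red [([292.0, 344.0], [26.0, 70.0], [0.485, 0.032])]
w blue []
yellow []
green []
black []
```

Request:
{"fn": "carry_out", "kwargs": {
  "motion": [
    {"xyz": [0,0,0],"angular": [0,0,0]},
    {"xyz": [0,0,0],"angular": [0,0,0]},
    {"xyz": [0,0,0],"angular": [0,0,0]},
    {"xyz": [0,0,-0.025],"angular": [0,0,0]},
    {"xyz": [0,0,-0.065],"angular": [0,0,0]},
    {"xyz": [-0.01,0,-0.1],"angular": [0,0,0]},
    {"xyz": [-0.03,0.001,-0.096],"angular": [0,8,0]},
    {"xyz": [-0.05,0.002,-0.092],"angular": [0,16,0]},
    {"xyz": [-0.065,0.003,-0.088],"angular": [0,24,0]},
    {"xyz": [-0.071,0.003,-0.086],"angular": [0,30,0]},
    {"xyz": [-0.071,0.003,-0.086],"angular": [0,30,0]},
    {"xyz": [-0.071,0.003,-0.086],"angular": [0,30,0]}
  ],
  "hand": 0.6
}}

```text
clock: 41.35
position: [0.4811, 0.0599, 0.1175]
ee_rot: [0.664, 0.748, -0.0, 0.0]
ft_force: [0.5, 0.5, -0.4]
grip_width: 0.602
grasp_force: 0.0
```

```bash
python3 rec.py; python3 f.py 22; python3 -c "
from m import *
v=bars(load('s22'),load('d22'),verbose=1);print(v)
p,r=pose();print(r.as_matrix().round(3).tolist())
w=load('w22')
print([(hit(w,*b[0],.02).round(3).tolist(),np.round(b[0]).tolist()) for b in blobs(masks(w['img'])['black'],200,9000)])"
```

```text
[0.587, 0.226, -0.878, 1.923, 0.198, 1.081, -0.253] [0.4811, 0.0599, 0.1175]
s black []
s red [([314.0, 183.0], [52.0, 3.0], [0.469, 0.034])]
s blue []
d black [([125.0, 414.0], [5.0, 13.0], [0.398, 0.483]), ([67.0, 382.0], [12.0, 4.0], [0.515, 0.528]), ([31.0, 397.0], [56.0, 13.0], [0.534, 0.585]), ([262.0, 258.0], [17.0, 11.0], [0.472, 0.102])]
d red [([280.0, 234.0], [4.0, 48.0], [0.493, 0.029])]
d blue []
w black [([280.0, 146.0], [53.0, 39.0], [0.472, 0.107])]
w red [([283.0, 249.0], [14.0, 168.0], [0.482, 0.033])]
w blue []
yellow []
green []
black []
{}
[[-0.124, 0.992, -0.0], [0.992, 0.124, -0.001], [-0.001, -0.0, -1.0]]
[([0.486, -0.047, 0.02], [275.0, 344.0]), ([0.472, 0.107, 0.02], [280.0, 146.0])]
```

Request:
{"fn": "carry_out", "kwargs": {
  "motion": [
    {"xyz": [0,-0.005,0.03],"angular": [0,0,0.6]},
    {"xyz": [0,-0.005,0.07],"angular": [0,0,0.6]},
    {"xyz": [0,-0.005,0.1],"angular": [0,0,0.6]},
    {"xyz": [0,-0.005,0.112],"angular": [0,0,0.6]},
    {"xyz": [0,-0.008,0.114],"angular": [0,0,0.6]},
    {"xyz": [0,-0.008,0.114],"angular": [0,0,0.6]}
  ]
}}

```text
clock: 42.1
position: [0.4732, 0.0609, 0.0041]
ee_rot: [0.666, 0.746, 0.0, 0.0]
ft_force: [-0.2, 0.4, 0.8]
grip_width: 0.597
grasp_force: 0.0
```

Request:
{"fn": "carry_out", "kwargs": {
  "motion": [
    {"xyz": [0,0,0],"angular": [0,0,0]},
    {"xyz": [0,0,0],"angular": [0,0,0]},
    {"xyz": [0,0,0],"angular": [0,0,0]},
    {"xyz": [0,0,0],"angular": [0,0,0]},
    {"xyz": [0,0,0],"angular": [0,0,0]}
  ],
  "hand": 0,
  "grip_force": 40
}}

```text
clock: 42.6
position: [0.4743, 0.0604, 0.005]
ee_rot: [0.667, 0.745, 0.001, 0.001]
ft_force: [-1.4, 0.5, 5.8]
grip_width: 0.409
grasp_force: 39.3
```

```bash
python3 -c "
from m import *
held('w23')
w=load('w23');print([(np.round(b[0]).tolist(),np.round(b[1])) for b in blobs(masks(w['img'])['black'],500,20000)])"
```

```text
t 42.65 p [0.4744, 0.0604, 0.005] yaw 96.4 w 0.405 f [-0.8  0.7  5.6] 
 {'red': (0, 4488, 8)} {'yellow': [], 'green': [], 'black': [[0.048, -0.001, -0.015]]}
[([284.0, 176.0], array([101.,  78.]))]
```

Request:
{"fn": "carry_out", "kwargs": {
  "motion": [
    {"xyz": [0,0,-0.015],"angular": [0,0,0]},
    {"xyz": [0,0,-0.05],"angular": [0,0,0]},
    {"xyz": [0.008,0.02,-0.075],"angular": [0,0,0]},
    {"xyz": [0.02,0.06,-0.075],"angular": [0,0,0]},
    {"xyz": [0.03,0.1,-0.075],"angular": [0,0,0]},
    {"xyz": [0.039,0.14,-0.075],"angular": [0,0,0]},
    {"xyz": [0.043,0.168,-0.075],"angular": [0,0,0]},
    {"xyz": [0.044,0.176,-0.07],"angular": [0,0,0]},
    {"xyz": [0.044,0.176,-0.035],"angular": [0,0,0]},
    {"xyz": [0.044,0.176,-0.01],"angular": [0,0,0]},
    {"xyz": [0.044,0.176,-0.0025],"angular": [0,0,0]},
    {"xyz": [0.044,0.176,-0.0025],"angular": [0,0,0]}
  ]
}}

```text
clock: 43.85
position: [0.6425, 0.1229, 0.0067]
ee_rot: [0.667, 0.745, -0.001, -0.0]
ft_force: [0.4, -0.5, -0.5]
grip_width: 0.408
grasp_force: 40.5
```

```bash
python3 -c "
from m import *
held('w24')"
```

```text
t 43.9 p [0.6432, 0.1231, 0.0073] yaw 96.4 w 0.405 f [ 0.4  1.2 -1.3] 
 {'red': (-2, 4442, 8)} {'yellow': [], 'green': [], 'black': [[0.048, -0.002, -0.015]]}
```

Request:
{"fn": "carry_out", "kwargs": {
  "motion": [
    {"xyz": [-0.015,0,0],"angular": [0,0,0]},
    {"xyz": [-0.035,0,0],"angular": [0,0,0]},
    {"xyz": [-0.055,0,0],"angular": [0,0,0]},
    {"xyz": [-0.075,0,0],"angular": [0,0,0]},
    {"xyz": [-0.09,0,0],"angular": [0,0,0]},
    {"xyz": [-0.092,0,0],"angular": [0,0,0]},
    {"xyz": [-0.092,0,0],"angular": [0,0,0]},
    {"xyz": [-0.092,0,0],"angular": [0,0,0]},
    {"xyz": [-0.092,0,0],"angular": [0,0,0]},
    {"xyz": [-0.092,0,0],"angular": [0,0,0]}
  ]
}}

```text
clock: 44.9
position: [0.6532, 0.033, 0.0059]
ee_rot: [0.666, 0.746, 0.0, -0.0]
ft_force: [-0.3, -0.3, -1.4]
grip_width: 0.405
grasp_force: 40.5
```

```bash
python3 -c "
from m import *
held('w25');a=snap('scene','s25');print([np.round(b[0]).tolist() for b in blobs(masks(a['img'])['black'],25,900) if b[0][1]<270 and b[0][0]>200])"
```

```text
t 44.95 p [0.6533, 0.0327, 0.0059] yaw 96.4 w 0.405 f [-0.3  0.  -1. ] 
 {'red': (0, 4465, 8)} {'yellow': [], 'green': [], 'black': [[0.048, -0.001, -0.015]]}
[[327.0, 246.0], [304.0, 245.0], [326.0, 238.0], [257.0, 241.0], [526.0, 93.0]]
```

Request:
{"fn": "carry_out", "kwargs": {
  "motion": [
    {"xyz": [0.025,0,0],"angular": [0,0,0]},
    {"xyz": [0.06,0,0],"angular": [0,0,0]},
    {"xyz": [0.1,0,0],"angular": [0,0,0]},
    {"xyz": [0.1,0,-0.04],"angular": [0,0,0]},
    {"xyz": [0.1,-0.01,-0.075],"angular": [0,0,0]},
    {"xyz": [0.08,-0.05,-0.075],"angular": [0,0,0]},
    {"xyz": [0.05,-0.085,-0.075],"angular": [0,0,0]},
    {"xyz": [0.04,-0.1,-0.06],"angular": [0,0,0]},
    {"xyz": [0.04,-0.1,-0.03],"angular": [0,0,0]},
    {"xyz": [0.04,-0.1,-0.006],"angular": [0,0,0]},
    {"xyz": [0.04,-0.1,0.001],"angular": [0,0,0]},
    {"xyz": [0.04,-0.1,0.002],"angular": [0,0,0]}
  ]
}}

```text
clock: 46.2
position: [0.5484, 0.0599, 0.0049]
ee_rot: [0.667, 0.745, -0.002, -0.0]
ft_force: [-16.3, -6.4, 29.0]
grip_width: 0.406
grasp_force: 43.7
```

Request:
{"fn": "carry_out", "kwargs": {
  "motion": [
    {"xyz": [0,0,0],"angular": [0,0,0]},
    {"xyz": [0,0,0],"angular": [0,0,0]},
    {"xyz": [0,0,0],"angular": [0,0,0]},
    {"xyz": [0,-0.008,0],"angular": [0,0,0]},
    {"xyz": [0,-0.015,0],"angular": [0,0,0]},
    {"xyz": [0,-0.022,0],"angular": [0,0,0]},
    {"xyz": [0,-0.029,0],"angular": [0,0,0]},
    {"xyz": [0,-0.036,0],"angular": [0,0,0]},
    {"xyz": [0,-0.043,0],"angular": [0,0,0]},
    {"xyz": [0,-0.05,0],"angular": [0,0,0]},
    {"xyz": [0,-0.056,0],"angular": [0,0,0]},
    {"xyz": [0,-0.056,0],"angular": [0,0,0]}
  ],
  "hand": 0.6
}}

```text
clock: 47.4
position: [0.4931, 0.0541, 0.0038]
ee_rot: [0.667, 0.745, -0.0, 0.0]
ft_force: [0.6, -0.0, 0.5]
grip_width: 0.599
grasp_force: 0.0
```

Request:
{"fn": "carry_out", "kwargs": {
  "motion": [
    {"xyz": [0,0,0],"angular": [0,0,0]},
    {"xyz": [0,0,0],"angular": [0,0,0]},
    {"xyz": [0,0,0],"angular": [0,0,0]},
    {"xyz": [0,0,0],"angular": [0,0,0]},
    {"xyz": [0,0,0],"angular": [0,0,0]}
  ],
  "hand": 0
}}

```text
clock: 47.9
position: [0.4941, 0.0543, 0.0041]
ee_rot: [0.667, 0.745, -0.0, 0.0]
ft_force: [-2.3, -1.1, 5.3]
grip_width: 0.406
grasp_force: 39.3
```

```bash
python3 -c "
from m import *
held('w26')"
```

```text
t 47.95 p [0.494, 0.0542, 0.0041] yaw 96.4 w 0.409 f [-2.5 -0.8  5.9] 
 {'blue': (6, 4356, 8)} {'yellow': [], 'green': [], 'black': [[0.048, -0.001, -0.015]]}
```

Request:
{"fn": "carry_out", "kwargs": {
  "motion": [
    {"xyz": [0,0,-0.015],"angular": [0,0,0]},
    {"xyz": [0,0,-0.05],"angular": [0,0,0]},
    {"xyz": [0.01,0.015,-0.075],"angular": [0,0,0]},
    {"xyz": [0.025,0.05,-0.075],"angular": [0,0,0]},
    {"xyz": [0.038,0.09,-0.075],"angular": [0,0,0]},
    {"xyz": [0.049,0.13,-0.075],"angular": [0,0,0]},
    {"xyz": [0.053,0.15,-0.075],"angular": [0,0,0]},
    {"xyz": [0.053,0.157,-0.07],"angular": [0,0,0]},
    {"xyz": [0.053,0.157,-0.035],"angular": [0,0,0]},
    {"xyz": [0.053,0.157,-0.01],"angular": [0,0,0]},
    {"xyz": [0.053,0.157,-0.003],"angular": [0,0,0]},
    {"xyz": [0.053,0.157,-0.003],"angular": [0,0,0]}
  ]
}}

```text
clock: 49.15
position: [0.6432, 0.1239, 0.0067]
ee_rot: [0.667, 0.745, -0.001, -0.0]
ft_force: [0.9, 0.5, -0.9]
grip_width: 0.411
grasp_force: 40.5
```

```bash
python3 -c "
from m import *
held('w27')"
```

```text
t 49.2 p [0.644, 0.1243, 0.0078] yaw 96.4 w 0.405 f [-0.1  0.1 -1. ] 
 {'blue': (3, 4343, 8)} {'yellow': [], 'green': [], 'black': [[0.047, -0.002, -0.015]]}
```

Request:
{"fn": "carry_out", "kwargs": {
  "motion": [
    {"xyz": [-0.015,0,0],"angular": [0,0,0]},
    {"xyz": [-0.035,0,0],"angular": [0,0,0]},
    {"xyz": [-0.055,0,0],"angular": [0,0,0]},
    {"xyz": [-0.075,0,0],"angular": [0,0,0]},
    {"xyz": [-0.09,0,0],"angular": [0,0,0]},
    {"xyz": [-0.092,0,0],"angular": [0,0,0]},
    {"xyz": [-0.092,0,0],"angular": [0,0,0]},
    {"xyz": [-0.092,0,0],"angular": [0,0,0]},
    {"xyz": [-0.092,0,0],"angular": [0,0,0]},
    {"xyz": [-0.092,0,0],"angular": [0,0,0]}
  ]
}}

```text
clock: 50.2
position: [0.6541, 0.0341, 0.007]
ee_rot: [0.666, 0.746, 0.0, -0.0]
ft_force: [0.5, -0.3, -1.5]
grip_width: 0.409
grasp_force: 40.5
```

```bash
python3 -c "
from m import *
held('w28');a=snap('scene','s28');print([np.round(b[0]).tolist() for b in blobs(masks(a['img'])['black'],25,900) if b[0][1]<270 and b[0][0]>200])"
```

```text
t 50.25 p [0.6541, 0.0338, 0.0069] yaw 96.4 w 0.409 f [ 0.3 -0.5 -1.7] 
 {'blue': (6, 4344, 8)} {'yellow': [], 'green': [], 'black': [[0.048, -0.001, -0.015]]}
[[304.0, 245.0], [328.0, 242.0], [258.0, 240.0]]
```

Request:
{"fn": "carry_out", "kwargs": {
  "motion": [
    {"xyz": [0.03,0,0],"angular": [0,0,0]},
    {"xyz": [0.07,0,0],"angular": [0,0,0]},
    {"xyz": [0.1,0,0],"angular": [0,0,0]},
    {"xyz": [0.1,0,-0.04],"angular": [0,0,0]},
    {"xyz": [0.1,0,-0.08],"angular": [0,0,0]},
    {"xyz": [0.08,-0.01,-0.1],"angular": [0,0,1]},
    {"xyz": [0.04,-0.025,-0.1],"angular": [0,0,2]},
    {"xyz": [0,-0.042,-0.1],"angular": [0,0,4]},
    {"xyz": [-0.04,-0.059,-0.1],"angular": [0,0,6]},
    {"xyz": [-0.08,-0.076,-0.1],"angular": [0,0,8]},
    {"xyz": [-0.12,-0.093,-0.1],"angular": [0,0,10]},
    {"xyz": [-0.15,-0.105,-0.1],"angular": [0,0,12.4]}
  ]
}}

```text
clock: 51.5
position: [0.5655, -0.1308, 0.1069]
ee_rot: [0.744, 0.668, -0.0, 0.0]
ft_force: [1.4, -0.2, -1.8]
grip_width: 0.405
grasp_force: 40.6
```

Request:
{"fn": "carry_out", "kwargs": {
  "motion": [
    {"xyz": [-0.025,-0.025,0],"angular": [0,0,0]},
    {"xyz": [-0.055,-0.055,0],"angular": [0,0,0]},
    {"xyz": [-0.085,-0.086,0],"angular": [0,0,0]},
    {"xyz": [-0.115,-0.117,0],"angular": [0,0,0]},
    {"xyz": [-0.14,-0.142,0],"angular": [0,0,0]},
    {"xyz": [-0.155,-0.157,0.01],"angular": [0,0,0]},
    {"xyz": [-0.155,-0.157,0.03],"angular": [0,0,0]},
    {"xyz": [-0.155,-0.157,0.03],"angular": [0,0,0]},
    {"xyz": [-0.155,-0.157,0.03],"angular": [0,0,0]}
  ]
}}

```text
clock: 52.4
position: [0.3946, -0.2648, 0.0772]
ee_rot: [0.743, 0.669, 0.0, -0.0]
ft_force: [0.6, 0.3, -1.2]
grip_width: 0.409
grasp_force: 40.7
```

```bash
python3 -c "
from m import *
held('w29')
w=load('w29');X=pose()[1].as_matrix();p=pose()[0]
h=cv2.cvtColor(w['img'],cv2.COLOR_RGB2HSV)
pale=cv2.inRange(h,(10,60,150),(22,150,255))
for k in('yellow','blue'): print(k,[(hit(w,*r[0],.026 if k=='yellow' else .042).round(4).tolist(),np.round(r[0]).tolist(),np.round(r[1])) for r in blobs(masks(w['img'])[k],200,20000)])
m=masks(w['img'])['green'];k=max(cv2.findContours(m,0,2)[0],key=cv2.contourArea);q=cv2.approxPolyDP(cv2.convexHull(k),10,True)[:,0];print([(x.tolist(),hit(w,*map(float,x),.026).round(3).tolist()) for x in q])
"
```

```text
t 52.45 p [0.395, -0.2649, 0.0777] yaw 84.1 w 0.405 f [ 0.7 -0.4 -0.1] 
 {'blue': (5, 4337, 8)} {'yellow': [], 'green': [], 'black': [[0.047, -0.001, -0.015]]}
yellow [([0.4979, -0.3758, 0.026], [461.0, 377.0], array([29., 10.])), ([0.5263, -0.2334, 0.026], [521.0, 154.0], array([77., 51.]))]
blue [([0.3958, -0.2977, 0.042], [294.0, 297.0], array([ 28., 162.])), ([0.4587, -0.2756, 0.042], [407.0, 249.0], array([ 18., 131.])), ([0.5212, -0.2914, 0.042], [522.0, 265.0], array([ 19., 173.]))]
[([559, 75], [0.543, -0.194, 0.026]), ([559, 116], [0.545, -0.215, 0.026]), ([457, 315], [0.494, -0.33, 0.026]), ([195, 291], [0.336, -0.296, 0.026]), ([186, 71], [0.353, -0.172, 0.026])]
```

Request:
{"fn": "carry_out", "kwargs": {
  "motion": [
    {"xyz": [0,0,0.03],"angular": [0,0,0]},
    {"xyz": [0,0,0.055],"angular": [0,0,0]},
    {"xyz": [0,0,0.065],"angular": [0,0,0]},
    {"xyz": [0,0,0.066],"angular": [0,0,0]},
    {"xyz": [0,0,0.066],"angular": [0,0,0]}
  ]
}}

```text
clock: 52.95
position: [0.395, -0.2655, 0.0119]
ee_rot: [0.743, 0.669, 0.0, 0.001]
ft_force: [0.7, -0.4, -0.4]
grip_width: 0.407
grasp_force: 40.8
```

Request:
{"fn": "carry_out", "kwargs": {
  "motion": [
    {"xyz": [0,0,0],"angular": [0,0,0]},
    {"xyz": [0,0,0],"angular": [0,0,0]},
    {"xyz": [0,0,0],"angular": [0,0,0]},
    {"xyz": [0,0,-0.01],"angular": [0,0,0]},
    {"xyz": [0,0,-0.03],"angular": [0,0,0]},
    {"xyz": [0,0,-0.07],"angular": [0,0,0]},
    {"xyz": [0,0,-0.11],"angular": [0,0,0]},
    {"xyz": [0,0,-0.15],"angular": [0,0,0]},
    {"xyz": [0.04,0.02,-0.18],"angular": [0,0,0]},
    {"xyz": [0.09,0.04,-0.18],"angular": [0,0,0]},
    {"xyz": [0.12,0.05,-0.18],"angular": [0,0,0]},
    {"xyz": [0.12,0.05,-0.18],"angular": [0,0,0]}
  ],
  "hand": 0.52
}}

```text
clock: 54.15
position: [0.4587, -0.1456, 0.1925]
ee_rot: [0.74, 0.672, 0.001, 0.001]
ft_force: [-0.4, -0.9, 0.1]
grip_width: 0.522
grasp_force: 0.0
```

```bash
python3 -c "
from m import *
a=snap('scene','s30');b=snap('side','d30')
cv2.imwrite('pics/c13.png',np.hstack([cv2.resize(a['img'],(400,300)),cv2.resize(a['img'][110:230,90:260],(400,300))])[:,:,::-1])
A,B=masks(a['img']),masks(b['img'])
for k in('yellow','black'):
    for r in blobs(A[k],25):
        for s in blobs(B[k],25):
            p,g=tri(a,r[0],b,s[0])
            if g<.012 and abs(p[0]-.455)<.15 and abs(p[1]+.3)<.15: print(k,p.round(3),round(g,3))
print(get_obs()['position'],get_obs()['clock'])"
```

```text
yellow [ 0.527 -0.239  0.027] 0.002
black [ 0.4   -0.227  0.023] 0.006
black [ 0.51  -0.185  0.108] 0.003
black [ 0.383 -0.372  0.022] 0.007
[ 0.45666759 -0.15057165  0.19157924] 54.25
```

View pics/c13.png

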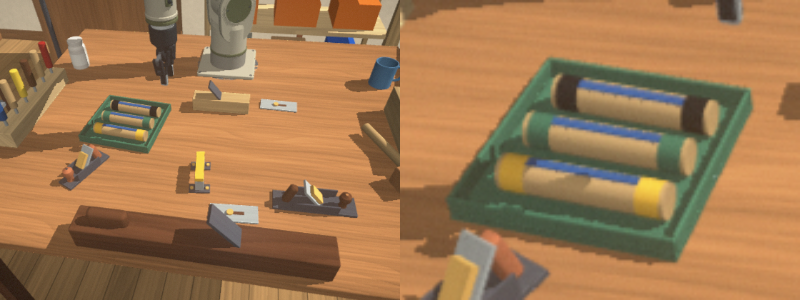

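```bash
python3 -c "
from workcell import *
print(hand_in())"
```

```text
the job is handed in; nothing more can be done
None
```

The job is handed in; the checker returned no verdict. By my own camera checks, all three bars went under the crossbar red up, then blue up, in the order yellow, green, black. They now lie side by side at rest in the green tray, and the planes and the iron were not touched. The black bar was knocked and rolled to about x 0.10 m, beside the robot base, before its turn; I picked it up there and checked it like the others.

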